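# Finish the ribbon cassette on the hand winder and square up the batch

## Robot

A 6-joint arm with a two-finger parallel gripper is mounted at the origin on the work surface. World frame = base frame: x ahead of the robot, y to its left, z up, the work surface at z = 0. Lengths are in m, angles in rad, forces in N, time in s.
With the tool pointing down it reaches from about 0.3 to 0.775 m from the base axis. Payload 14.6 kg.
Tool frame: the origin (TCP) lies on the front face of the gripper's body, between the roots of the fingers; the fingertips stand 97 mm ahead of it and the grasp point (between the pads) lies 78 mm ahead of it; x points along the fingers, z is the direction in which the jaws open and shut, and the axes are right-handed (so a half turn about x gives the same grasp; the last joint's range is limited). The gripper opens to 94 mm and grips with 3 to 60 N. Pads are 16 mm wide; open, the fingers measure 119 mm over their backs; the gripper's body (75 mm by 177 mm) begins 78 mm behind the grasp point.
Start: joints at [1.062, 0.3, 1.521, -0, 1.321, -0.067], TCP at [0.235, 0.497, 0.303] pointing down, gripper open.
Joint ranges: [-3.03, 3.03], [-0.79, 2.21], [0.23, 2.52], [-1.04, 4.18], [0, 3.07], [-2.55, 2.55]. Speed limits (rad/s): [2.22, 2.22, 2.57, 3.14, 3.14, 3.14].

## Interface

Orientations are given as a unit quaternion [w, x, y, z].
In Python, from workcell import env, viewer gives the robot as it stands.
- The arm moves only by the tool step_arm, never from a script. Its argument "steps" is text: rows parted by semicolons, each of 6 numbers parted by spaces: the shift along the world's x, y, z in mm, then the turn, a rotation vector about the world's x, y, z in degrees. A call has 1 to 20 rows; each row shifts and turns the pose as measured when the row begins; what a row does not reach is not made up. A row lasts 1/10 s, in which the tool goes at most 50 mm and 8.59 degrees, less where a joint would pass 70% of its speed; a pose out of reach is approached as far as the arm can. A call with a gripper value outside its range is refused whole. "fingers" is the opening, from -1 (shut) to 1 (fully open), set as the call begins (left out, the last holds). The fingers move at their own pace and stop on an object; "force" is the grip in N (left out, the last holds). Time passes only in rows, so rows that do not move let the fingers close. It gives the time, the measured TCP pose, the force and the opening at its end, in the units of the state.
- env.sense(): the state, without advancing time (a new reading comes with each control period).
- viewer.grab_frame(name): name is "scene" or "top"; returns a dict with "img" (480x640x3 uint8, blue, green, red), "intrinsics" (3x3 intrinsics, pixels), "rvec" (rotation vector, rad) and "tvec" (3), from world to camera coordinates, as OpenCV has them. Camera axes: x right, y down, z forward; pixel columns grow to the right and rows downward; lengths in m; the calibration is good to about 2 mm. A picture is of the moment at which its call begins. There is no depth.
- env.sign_off(): hands the job in, once; it reports no verdict.
The state is a dict: "t": time; "qpos": joint angles; "dq": joint speeds; "tau": joint torques, N m; "position": TCP position; "ee_rot": TCP orientation; "contact_force": force on the tool from outside, world axes, zero at the start; "torque": the same for the moment, N m; "finger_gap": finger opening in m.
Only numpy, scipy, OpenCV 4.12 (cv2) and the standard library are available. Lean on these libraries where they do the work, as an engineer would, in place of code of your own. Each camera call takes 0.05 s, during which the arm holds its last target. There are 200 camera calls.

## Task

Turn the winder's crank clockwise until its drag suddenly drops away and it runs free, and stop before you have made one more full turn; only then swing the keeper aside and lift the wound cassette out of the nest. Set it and every loose cassette from the rubber mat in one row on the squaring tray, lying flat with the fins up and each with one tagged end against the back fence, so that the row is no longer than the straightedge. Lay the straightedge flat on the tray, centred and flush along the front ends of the whole row, and leave the other things on the cart where they are.

Things in the scene. Friction and masses are not known exactly. Their poses are not given: they have to be found in the camera images.
- crank (a joint): The winder's crank, rad, growing as it is turned clockwise seen from above. It starts between 4 and 12. While ribbon is still attached, it takes about 14 N at the knob to turn it, evenly (after up to 0.4 rad of slack); when the ribbon's tail lets go, the drag falls away within a few degrees of turning, to about 0.6 N. That happens 8 to 16 rad after the start, a different amount each time, and at the moment when the red gauge pin has sunk level with the crank's hub.
- knob (a point): Black round crank knob, 20 mm diameter, 36 mm high, upright, turning freely on its pin; the point is its centre, half-way up (108 mm above the table). The crank arm below it is 18 mm lower than this point. The knob runs on a level circle of radius 55 mm about crank_axis.
- crank_axis (a point): Point on the crank's upright axis at the height of the knob's centre. Its x and y axes are the winder's. The crank stands on a dark drum on the blue winder deck, 120 mm (along the winder's -y) from the cassette nest.
- gauge_top (a point): Top of the thin red gauge pin (7 mm diameter) in the middle of the crank's hub; it sinks 1.5 mm per rad of winding and is level with the hub's top, 92 mm above the table, when the tail lets go.
- keeper (a joint): Steel keeper bar of the winder that swings, level, over one end of the cassette in the nest and stops it being lifted: 0 is closed (bar along the winder's y, over the cassette), growing to 1.8 rad as it swings clockwise seen from above, away from the cassette; from 1.0 rad on it is clear. It stays where it is left (about 1 N at its knob to move it).
- keeper_knob (a point): Centre of the red round knob on the keeper's free end, 16 mm diameter, 24 mm high, upright, its point 85 mm above the table; it runs on a level circle of radius 74 mm about keeper_hinge.
- keeper_hinge (a point): Point on the keeper's upright hinge axis at the height of its knob's centre.
- nest (a point): Centre of the cassette that lies in the winder's nest (65 mm above the table); the nest floor is the deck, 40 mm above the table, with 10 mm high black walls about 2 mm clear of the cassette all round. Lift it straight up.
- tray: Squaring tray, fixed: flat steel plate 180 (x) x 260 (y) x 4 mm with an upright aluminium back fence along its far (+x) edge. The origin is the centre of the plate's underside; x points to the fence. The fence's inner face is at x = +75 mm and its top 34 mm above the table. The other three sides are open.
- cas_w_mid (a point): Ribbon cassette, 120 g: grey plastic body 76 (its x) x 40 (its y) x 24 mm high, with an upright orange grip fin on top, 44 (x) x 14 (y) x 26 mm high, standing in the middle of the body, and a coloured tag on both 40 mm wide ends; both ends alike. The point is its centre, 25 mm above its underside (1 mm above the top of the body) and 25 mm below the top of the fin; z points up out of the fin. At the start it lies in the winder's nest, under the keeper, x along the winder's x.
- cas_1_mid (a point): Ribbon cassette, 120 g: grey plastic body 76 (its x) x 40 (its y) x 24 mm high, with an upright blue grip fin on top, 44 (x) x 14 (y) x 26 mm high, standing in the middle of the body, and a coloured tag on both 40 mm wide ends; both ends alike. The point is its centre, 25 mm above its underside (1 mm above the top of the body) and 25 mm below the top of the fin; z points up out of the fin. May be absent. At the start it lies flat, fin up, on the black rubber mat.
- cas_2_mid (a point): Ribbon cassette, 120 g: grey plastic body 76 (its x) x 40 (its y) x 24 mm high, with an upright blue grip fin on top, 44 (x) x 14 (y) x 26 mm high, standing in the middle of the body, and a coloured tag on both 40 mm wide ends; both ends alike. The point is its centre, 25 mm above its underside (1 mm above the top of the body) and 25 mm below the top of the fin; z points up out of the fin. May be absent. At the start it lies flat, fin up, on the black rubber mat.
- cas_3_mid (a point): Ribbon cassette, 120 g: grey plastic body 76 (its x) x 40 (its y) x 24 mm high, with an upright blue grip fin on top, 44 (x) x 14 (y) x 26 mm high, standing in the middle of the body, and a coloured tag on both 40 mm wide ends; both ends alike. The point is its centre, 25 mm above its underside (1 mm above the top of the body) and 25 mm below the top of the fin; z points up out of the fin. May be absent. At the start it lies flat, fin up, on the black rubber mat.
- cas_4_mid (a point): Ribbon cassette, 120 g: grey plastic body 76 (its x) x 40 (its y) x 24 mm high, with an upright blue grip fin on top, 44 (x) x 14 (y) x 26 mm high, standing in the middle of the body, and a coloured tag on both 40 mm wide ends; both ends alike. The point is its centre, 25 mm above its underside (1 mm above the top of the body) and 25 mm below the top of the fin; z points up out of the fin. May be absent. At the start it lies flat, fin up, on the black rubber mat.
- straightedge_handle (a point): Straightedge, 250 g: flat aluminium bar 280 (its y) x 36 (its x) x 6 mm with both long edges true, and a red bow handle on top: a level grip bar along y, 100 (y) x 14 (x) x 16 mm, on two 14 mm square posts 43 mm either side of the middle. The point is the centre of the grip bar, 52 mm above the straightedge's underside. At the start it lies flat on the table in front of the tray.
- straightedge_base (a point): Centre of the straightedge's flat bar, 3 mm above its underside and 49 mm below the point in its handle; axes as for the straightedge.
- tape_roll: Bystander, to be left alone: green roll of tape standing on its flat side, 76 mm diameter, 48 mm high; origin at the centre of its underside.
- marker: Bystander, to be left alone: white marker pen lying down, 110 x 15 x 15 mm; origin at the centre of its underside.
- jar: Bystander, to be left alone: blue jar, 70 mm diameter, 85 mm high; origin at the centre of its underside.
- scanner: Bystander, to be left alone: black hand scanner lying flat, 150 x 72 x 31 mm; origin at the centre of its underside.
- carton: Bystander, to be left alone: small carton, 60 x 100 x 60 mm; origin at the centre of its underside.
- plate_a: Bystander, to be left alone: zinc plate 50 x 35 x 4 mm lying flat; origin at the centre of its underside.
- plate_b: Bystander, to be left alone: zinc plate 50 x 35 x 4 mm lying flat; origin at the centre of its underside.
Not all that is in view belongs to the job. Leave any purple or red look-alike of the part that bears cas_4_mid alone. Leave any purple or red look-alike of the part that bears cas_w_mid alone.

How it is judged:
By the outcome, as a careful person would: the job done as asked, in the order asked, and still so for the second after the job is handed in, with the robot touching nothing.
Of cas_1, cas_2, cas_3, cas_4 only 2 to 4 are there at a start; the rules pass over those that are not, and their reading is None.
At some moment in a run one of cas_1, cas_2, cas_3, cas_4, straightedge may be knocked a few centimetres aside while the robot is not near it.
Once in a run the grip may slacken for a moment while it holds something.
It also fails if it takes over 210 s, if anything falls off the work surface, if the arm or the gripper's body presses on something with over 40 N, if the wrist force passes 120 N, or if a joint passes its speed limit or range.

## Working session

There is one attempt and no reset: what is moved stays moved. The work goes in short steps, Python scripts to look and compute and a tool call to move; the robot and the scene stay as the last step left them, time stands still between calls to the robot, and variables do not carry over. Pictures are saved under pics/ and viewed, about 12 in all and at most 16, crops included, and the job is handed in when it is done.

Besides the shell and the picture viewer there is one more tool, called after "Call:" in YAML: its name, and indented under it one key for each argument. step_arm: Moves the arm, as the interface text tells. Its arguments: {"type":"object","properties":{"steps":{"type":"string"},"fingers":{"type":"number"},"force":{"type":"number"}},"required":["steps"]}

```bash
mkdir -p pics; ls
cat > h.py <<'E'
import numpy as np, cv2
from workcell import env, viewer
def grab(n,save=None):
    f=viewer.grab_frame(n)
    if save: cv2.imwrite(f'pics/{save}.png',f['img'])
    return f
def ray(f,u,v,z):
    R=cv2.Rodrigues(np.array(f['rvec'],float))[0];t=np.array(f['tvec'],float).reshape(3)
    K=np.array(f['intrinsics'],float);C=-R.T@t
    d=R.T@np.linalg.solve(K,[u,v,1.]);return C+d*(z-C[2])/d[2]
def proj(f,p):
    return cv2.projectPoints(np.array([p],float),np.array(f['rvec'],float),np.array(f['tvec'],float),np.array(f['intrinsics'],float),None)[0].reshape(2)
def blobs(f,lo,hi,amin=30):
    hsv=cv2.cvtColor(f['img'],cv2.COLOR_BGR2HSV)
    m=cv2.inRange(hsv,np.array(lo),np.array(hi))
    n,l,s,c=cv2.connectedComponentsWithStats(m)
    return [(s[i],c[i],l==i) for i in range(1,n) if s[i][4]>=amin]
E
python3 - <<'E'
from h import *
for n in ('scene','top'):
    f=grab(n,n+'0'); R=cv2.Rodrigues(np.array(f['rvec'],float))[0]
    print(n,-R.T@np.array(f['tvec']).reshape(3)); print(f['intrinsics'])
print(env.sense())
E
```

```text
pics
scene [1.39300094 0.68220958 0.92033602]
[[583.98632036   0.         332.213917  ]
 [  0.         583.98632036 234.13338377]
 [  0.           0.           1.        ]]
top [0.45575243 0.07644072 1.21657959]
[[501.30037296   0.         330.46359413]
 [  0.         501.30037296 241.61932964]
 [  0.           0.           1.        ]]
{'t': 0.1, 'qpos': array([ 1.06241405e+00,  3.00419222e-01,  1.52152167e+00,  3.59950256e-06,
        1.32068881e+00, -6.65955995e-02]), 'dq': array([-1.25731873e-03, -8.93920555e-04, -1.70047303e-03, -1.41977568e-03,
        5.60520661e-04,  1.02196276e-05]), 'tau': array([ 1.45116468e-03, -5.32649839e+01, -3.53285229e+01,  7.09751202e-02,
        2.35537381e-02, -7.11830330e-05]), 'position': array([0.2350901 , 0.49707704, 0.30213986]), 'ee_rot': array([ 0.59707909, -0.37847409,  0.59772454,  0.37812604]), 'contact_force': array([ 0.22679527,  0.64046678, -0.88668166]), 'torque': array([-0.00963976,  0.02375443,  0.01833825]), 'finger_gap': 0.09391610456493986}
```

View pics/scene0.png

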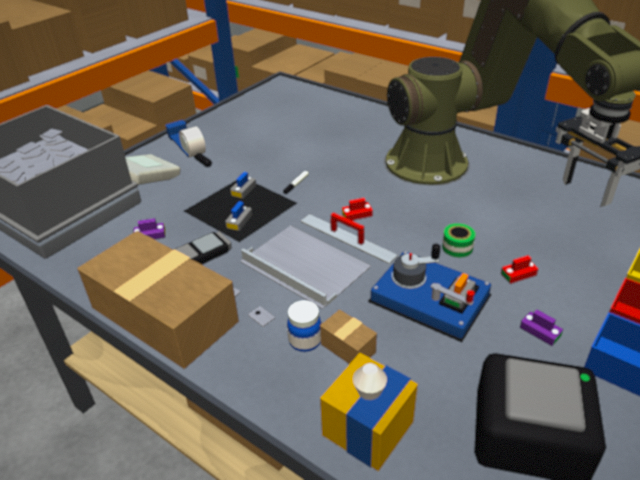

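View pics/top0.png

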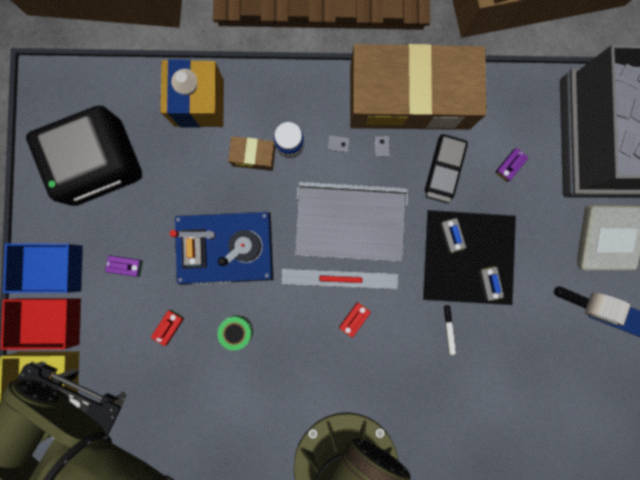

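Top view (up = +x, left = +y): winder at about (222,247) with the crank knob at (223,261), hub at (243,245), keeper knob at (173,233) and orange fin at (191,248). There are two blue-finned cassettes on the mat at (454,235) and (493,284), the tray at (352,224), and the straightedge at (340,279). The red and purple look-alikes are to be left alone.

```bash
cat > m.py <<'E'
from h import *
def ang(mask):
    c=cv2.findContours(mask.astype('uint8'),0,1)[0]; c=max(c,key=cv2.contourArea); return cv2.minAreaRect(c)
if __name__=='__main__':
    t=grab('top'); s=grab('scene')
    for nm,lo,hi,z in (('blue',(105,150,80),(125,255,255),.05),('red',(0,170,80),(6,255,255),.06),('red2',(174,170,80),(180,255,255),.06),('orange',(7,150,100),(20,255,255),.09)):
        for st,c,m in blobs(t,lo,hi,25):
            r=ang(m); b=cv2.boxPoints(r)
            w=[ray(t,*p,z)[:2] for p in b]
            e=max((w[1]-w[0],w[2]-w[1]),key=np.linalg.norm)
            print(nm,st[4],c.round(1),ray(t,*c,z).round(4)[:2],'ang',np.degrees(np.arctan2(e[1],e[0])).round(1),'len',np.linalg.norm(e).round(3))
    a=cv2.resize(t['img'][200:300,160:290],None,fx=6,fy=6,interpolation=2)
    cv2.imwrite('pics/wt.png',a)
    a=cv2.resize(s['img'][230:345,360:500],None,fx=5.5,fy=5.5,interpolation=2)
    cv2.imwrite('pics/ws.png',a)
    a=cv2.resize(t['img'][170:310,270:520],None,fx=3.2,fy=3.2,interpolation=2)
    cv2.imwrite('pics/tr.png',a)
E
python3 m.py
```

```text
blue 629 [176.8  89.5] [0.8853 0.399 ] ang -178.9 len 0.125
blue 48 [288.8 148.5] [0.7473 0.1352] ang -82.4 len 0.059
blue 3895 [224.8 247.6] [0.5134 0.2813] ang -87.0 len 0.215
blue 99 [455.9 234.1] [ 0.5472 -0.259 ] ang -163.5 len 0.039
blue 2483 [ 41.6 268. ] [0.4652 0.6958] ang -89.8 len 0.146
blue 102 [495.2 283.1] [ 0.4322 -0.3505] ang -166.8 len 0.041
blue 336 [632.1 322.5] [ 0.34   -0.6753] ang -110.8 len 0.066
red 26 [173.1 233. ] [0.5458 0.3977] ang -134.6 len 0.013
red 160 [340.1 278.8] [0.4417 0.0147] ang -92.3 len 0.093
red 2392 [ 40.  322.5] [0.3428 0.6893] ang -90.0 len 0.146
red 384 [354.3 319.4] [ 0.3489 -0.018 ] ang -36.5 len 0.07
red 437 [166.4 328.1] [0.3299 0.4081] ang -32.7 len 0.072
orange 60 [212.6  74. ] [0.9077 0.3079] ang -179.1 len 0.051
orange 111 [163.7  87.5] [0.8747 0.4175] ang -0.6 len 0.102
orange 51 [192.4 100.9] [0.8446 0.3523] ang -5.8 len 0.059
orange 113 [211.1 103.2] [0.8398 0.3101] ang 1.0 len 0.056
orange 107 [189.7 248. ] [0.5102 0.3521] ang -178.9 len 0.038
```

View pics/wt.png

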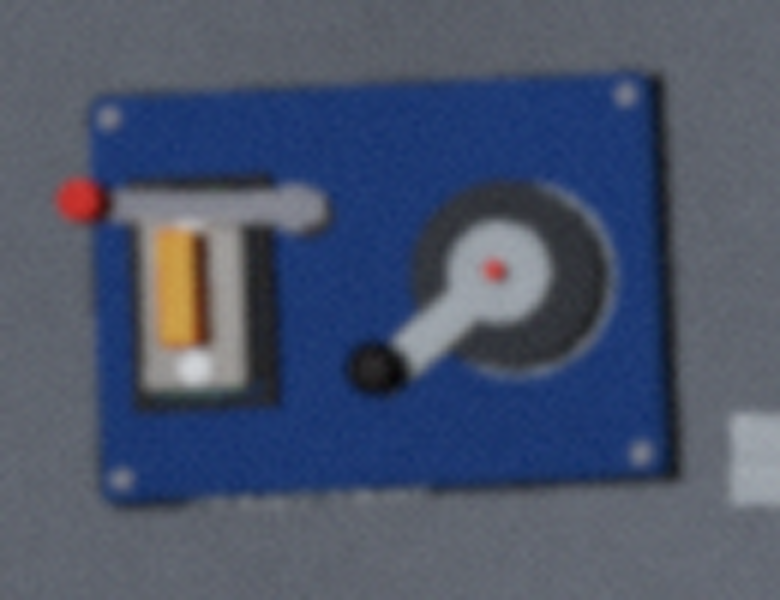

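View pics/ws.png

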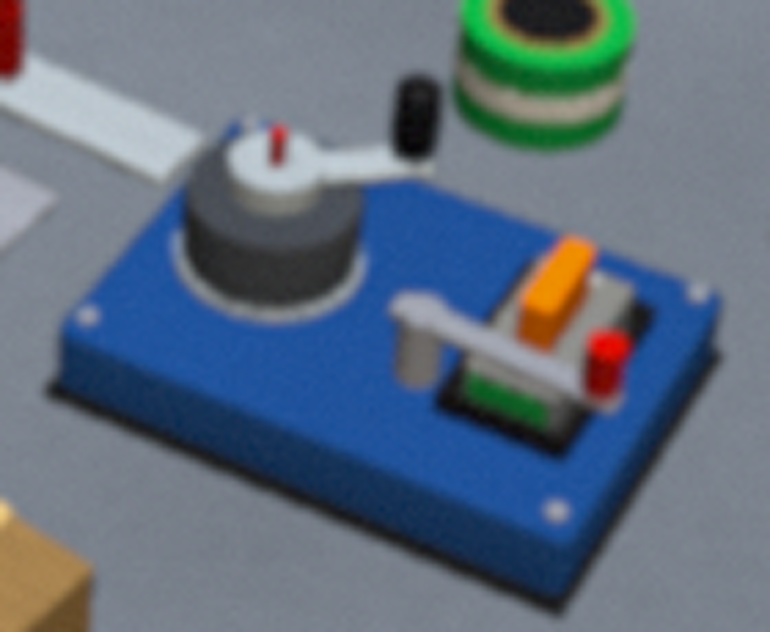

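View pics/tr.png

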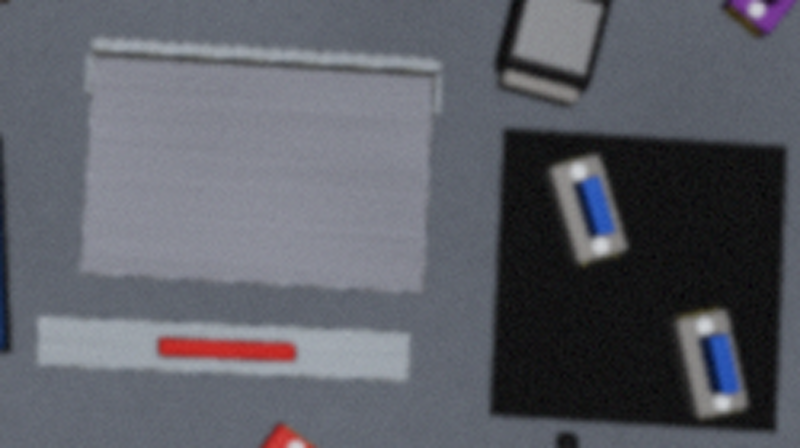

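Crops: in the winder, the knob is at full-image (222.8,261.3), hub (243,245), keeper knob (173.7,233.3), hinge (210,234.5), fin (190,247.8). The gauge pin stands about 10 mm or more above the hub. The tray's front edge runs (295.6,254.7)–(401.9,261.3). The straightedge is parallel to it within a degree or two, and both cassettes lie fin up.

```bash
cat > n.py <<'E'
from h import *
t=cv2.imread('pics/top0.png');f=grab('top');s=grab('scene')
W=lambda u,v,z:ray(f,u,v,z)[:2]
P=lambda n,u,v,z:print(n,W(u,v,z).round(4))
P('knob',222.6,261.0,.126);P('hub',243,245,.092);P('kknob',173.5,233.1,.097);P('hinge',209.7,234.3,.085);P('fin',189.9,247.6,.09)
sc=[W(160+u/6,200+v/6,.04) for u,v in((108,118),(625,95),(641,453),(121,479))]
for i in range(4):
    d=sc[(i+1)%4]-sc[i];print('screw',sc[i].round(4),np.degrees(np.arctan2(d[1],d[0])).round(2),np.linalg.norm(d).round(4))
# scene view checks
Q=lambda n,u,v,z:print('S',n,ray(s,360+u/5.5,230+v/5.5,z)[:2].round(4))
Q('knobtop',417,90,.126);Q('kknobtop',609,344,.097);Q('pin at hub',279,160,.092)
hub=W(243,245,.092)
for z in (.092,.1,.108,.116):print(z,((proj(s,[*hub,z])-[360,230])*5.5).round(0))
g=cv2.cvtColor(f['img'],cv2.COLOR_BGR2GRAY).astype(float)
def edge(cols,r0,r1,z,sign,slope,n):
    pts=[]
    for c in cols:
        off=slope*(c-cols[0]);a=int(round(r0+off));b=int(round(r1+off))
        d=sign*np.diff(g[a:b,c]);d[d<0]=0;k=d.argmax();w=d[max(0,k-1):k+2];pts.append(W(c,a+.5+(w*np.arange(max(0,k-1),max(0,k-1)+len(w))).sum()/w.sum(),z))
    p=np.array(pts);A=np.polyfit(p[:,1],p[:,0],1);r=np.polyval(A,p[:,1])-p[:,0];k=abs(r)<.003
    A=np.polyfit(p[k,1],p[k,0],1);print(n,'x=%.4f*y+%.4f yaw %.2f'%(A[0],A[1],-np.degrees(np.arctan(A[0]))),k.sum(),len(k))
c=range(305,395)
edge(c,248,262,.004,-1,.062,'trayfront');edge(c,184,195,.034,-1,.062,'fence inner top')
edge(c,176,188,.034,1,.062,'fence outer top')
edge(range(290,318),263,275,.006,1,.04,'SE back L');edge(range(290,318),282,292,.006,-1,.04,'SE front L')
edge(range(365,393),265,277,.006,1,.04,'SE back R')
P('SEl',281.8,277.3,.006);P('SEr',398,281.6,.006);P('handle',340.1,278.8,.06)
P('trayFL',295.6,254.7,.004);P('trayFR',401.9,261.25,.004)
import scipy.spatial.transform as T
q=env.sense()['ee_rot'];R=T.Rotation.from_quat([*q[1:],q[0]]).as_matrix();print(R.round(3))
E
python3 n.py
```

```text
knob [0.4806 0.2723]
hub [0.5172 0.2337]
kknob [0.5428 0.3866]
hinge [0.5414 0.3094]
fin [0.5111 0.3516]
screw [0.5787 0.3926] -87.1 0.2006
screw [0.5889 0.1923] -176.89 0.1401
screw [0.449  0.1847] 92.96 0.2003
screw [0.4386 0.3848] 3.21 0.1403
S knobtop [0.4847 0.2796]
S kknobtop [0.5429 0.3926]
S pin at hub [0.5159 0.2384]
0.092 [267. 157.]
0.1 [268. 142.]
0.108 [269. 126.]
0.116 [271. 111.]
trayfront x=0.0544*y+0.4921 yaw -3.12 90 90
fence inner top x=0.0542*y+0.6577 yaw -3.10 90 90
fence outer top x=0.0527*y+0.6664 yaw -3.02 90 90
SE back L x=0.0255*y+0.4612 yaw -1.46 28 28
SE front L x=0.0380*y+0.4237 yaw -2.18 28 28
SE back R x=0.0357*y+0.4589 yaw -2.05 28 28
SEl [0.4445 0.152 ]
SEr [ 0.4346 -0.1285]
handle [0.4418 0.0147]
trayFL [0.499  0.1193]
trayFR [ 0.4839 -0.1387]
[[-0.    -0.904  0.428]
 [-0.     0.428  0.904]
 [-1.     0.    -0.   ]]
```

Call:
step_arm:
  steps: "21 -19 0 0 0 2.4;21 -19 0 0 0 2.4;21 -19 0 0 0 2.4;21 -19 0 0 0 2.4;21 -19 0 0 0 2.4;21 -19 0 0 0 2.4;21 -19 -4 0 0 2.4;21 -19 -4 0 0 2.4;21 -19 -4 0 0 2.4;21 -19 -4 0 0 2.4;21 -19 -4 0 0 2.4;16 -14 -4 0 0 2.4;0 0 0 0 0 0"
  fingers: 0
  force: 50

```text
t: 1.6
position: [0.49, 0.264, 0.2769]
ee_rot: [-0.478, 0.521, -0.479, -0.521]
contact_force: [0.2, 0.4, -0.3]
finger_gap: 0.0471
```

Call:
step_arm:
  steps: "-8 10 0 0 0 0;0 0 -10 0 0 0;0 0 -10 0 0 0;0 0 0 0 0 0"

```text
t: 2.0
position: [0.4794, 0.2767, 0.2553]
ee_rot: [0.478, -0.52, 0.479, 0.521]
contact_force: [-0.1, -0.8, 0.2]
finger_gap: 0.0472
```

Run:
```python
from h import *
s=env.sense();print(s['position'].round(4));p=s['position']
f=grab('top');g=grab('scene')
a=cv2.resize(f['img'][200:300,160:290],None,fx=4,fy=4,interpolation=2);b=cv2.resize(g['img'][200:325,370:500],None,fx=3.2,fy=3.2,interpolation=2)
cv2.imwrite('pics/c1.png',np.hstack([a,cv2.resize(b,(278,400))]))
```

```text
[0.4794 0.2767 0.2553]
```

View pics/c1.png

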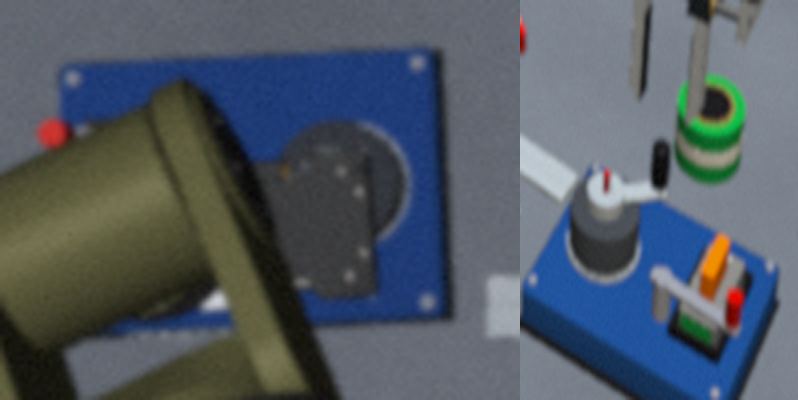

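Call:
step_arm:
  steps: "2 -2 -15 0 0 0;0 0 -15 0 0 0;0 0 -14 0 0 0;0 0 -8 0 0 0;0 0 0 0 0 0"

```text
t: 2.6
position: [0.4823, 0.2753, 0.205]
ee_rot: [-0.48, 0.521, -0.477, -0.52]
contact_force: [0.9, 0.4, 0.1]
finger_gap: 0.047
```

Call:
step_arm:
  steps: "0 0 0 0 0 0;0 0 0 0 0 0;0 0 0 0 0 0;0 0 0 0 0 0;0 0 0 0 0 0;0 0 0 0 0 0"
  fingers: -1
  force: 50

```text
t: 3.2
position: [0.4827, 0.2758, 0.2072]
ee_rot: [-0.481, 0.521, -0.476, -0.52]
contact_force: [1.0, -0.1, -1.7]
finger_gap: 0.0188
```

Run:
```python
from h import *
s=env.sense();print(s['position'].round(4),s['contact_force'].round(1),s['finger_gap'])
```

```text
[0.4827 0.2758 0.2072] [ 1.  -0.1 -1.7] 0.018799301579539806
```

Call:
step_arm:
  steps: "0 0 0 0 0 0;0 0 -5 0 0 0;0 0 -4 0 0 0;0 0 0 0 0 0"
  fingers: -0.3

```text
t: 3.6
position: [0.4828, 0.2757, 0.1977]
ee_rot: [-0.481, 0.521, -0.476, -0.519]
contact_force: [-1.3, 0.2, -0.1]
finger_gap: 0.0328
```

Call:
step_arm:
  steps: "0 0 0 0 0 0;0 0 0 0 0 0;0 0 0 0 0 0;0 0 0 0 0 0;0 0 0 0 0 0"
  fingers: -1
  force: 55

```text
t: 4.1
position: [0.4828, 0.2758, 0.1976]
ee_rot: [-0.481, 0.521, -0.476, -0.52]
contact_force: [0.5, -0.2, -0.8]
finger_gap: 0.0193
```

```bash
cat > arc.py <<'E'
from h import *
import sys
cx,cy,step,n=map(float,sys.argv[1:5])
s=env.sense();p=s['position'][:2]-[cx,cy];F=s['contact_force'];th=np.arctan2(p[1],p[0]);e=p/np.hypot(*p)
print('th',np.degrees(th).round(1),'r',np.hypot(*p).round(4),'Frad',(F[:2]@e).round(1),'Ftan',(F[:2]@[e[1],-e[0]]).round(1),F.round(1),'gap',s['finger_gap'].round(4),'z',s['position'][2].round(4),'t',s['t'])
a=th;q=p
out=[]
for i in range(int(n)):
    a-=np.radians(step);w=.055*np.array([np.cos(a),np.sin(a)]);out.append('%.1f %.1f 0 0 0 0'%tuple((w-q)*1e3));q=w
print(';'.join(out))
E
python3 arc.py .517 .2345 8 8
```

```text
Traceback (most recent call last):
  File "arc.py", line 5, in <module>
    print('th',np.degrees(th).round(1),'r',np.hypot(*p).round(4),'Frad',(F[:2]@e).round(1),'Ftan',(F[:2]@[e[1],-e[0]]).round(1),F.round(1),'gap',s['finger_gap'].round(4),'z',s['position'][2].round(4),'t',s['t'])
                                                                                                                                                 ^^^^^^^^^^^^^^^^^^^^^
AttributeError: 'float' object has no attribute 'round'
```

```bash
sed -i "s/s\['finger_gap'\].round(4)/round(s['finger_gap'],4)/" arc.py; python3 arc.py .517 .2345 8 8
```

```text
th 129.6 r 0.0536 Frad -0.4 Ftan 0.3 [ 0.5 -0.2 -0.8] gap 0.0193 z 0.1976 t 4.1
5.3 5.6 0 0 0 0;6.8 3.6 0 0 0 0;7.2 2.6 0 0 0 0;7.5 1.5 0 0 0 0;7.7 0.5 0 0 0 0;7.7 -0.6 0 0 0 0;7.5 -1.6 0 0 0 0;7.2 -2.7 0 0 0 0
```

Call:
step_arm:
  steps: "5.5 5 0 0 0 0;7 3.5 0 0 0 0;7 2.5 0 0 0 0;7.5 1.5 0 0 0 0;7.5 0.5 0 0 0 0"

```text
t: 4.6
position: [0.513, 0.2904, 0.1973]
ee_rot: [0.475, -0.518, 0.481, 0.524]
contact_force: [-15.4, 2.6, 7.9]
finger_gap: 0.0187
```

```bash
python3 arc.py .517 .2345 8 8
```

```text
th 94.1 r 0.056 Frad 3.7 Ftan -15.2 [-15.4   2.6   7.9] gap 0.0187 z 0.1973 t 4.6
7.7 -1.0 0 0 0 0;7.6 -1.1 0 0 0 0;7.4 -2.1 0 0 0 0;7.0 -3.1 0 0 0 0;6.5 -4.1 0 0 0 0;5.9 -4.9 0 0 0 0;5.1 -5.7 0 0 0 0;4.3 -6.4 0 0 0 0
```

```bash
sed -i "s/(w-q)\*1e3/(w-q)*1.08e3/" arc.py; python3 arc.py .5165 .2347 13 12
```

```text
th 93.6 r 0.0558 Frad 3.5 Ftan -15.2 [-15.4   2.6   7.9] gap 0.0187 z 0.1973 t 4.6
13.5 -1.5 0 0 0 0;12.9 -3.7 0 0 0 0;11.8 -6.5 0 0 0 0;10.0 -9.0 0 0 0 0;7.7 -11.0 0 0 0 0;5.1 -12.5 0 0 0 0;2.1 -13.3 0 0 0 0;-0.9 -13.4 0 0 0 0;-3.9 -12.9 0 0 0 0;-6.7 -11.7 0 0 0 0;-9.2 -9.8 0 0 0 0;-11.1 -7.5 0 0 0 0
```

Call:
step_arm:
  steps: "13.5 -1.5 0 0 0 0;13 -3.5 0 0 0 0;12 -6.5 0 0 0 0;10 -9 0 0 0 0;7.5 -11 0 0 0 0;5 -12.5 0 0 0 0;2 -13.5 0 0 0 0;-1 -13.5 0 0 0 0;-4 -13 0 0 0 0;-6.5 -11.5 0 0 0 0"

```text
t: 5.6
position: [0.5707, 0.2126, 0.1979]
ee_rot: [0.486, -0.517, 0.465, 0.529]
contact_force: [24.0, 6.5, -16.0]
finger_gap: 0.019
```

```bash
python3 arc.py .5165 .2347 13 18
```

```text
th -22.2 r 0.0585 Frad 19.8 Ftan -15.1 [ 24.    6.5 -16. ] gap 0.019 z 0.1979 t 5.6
-9.9 -10.4 0 0 0 0;-8.9 -10.0 0 0 0 0;-11.0 -7.8 0 0 0 0;-12.4 -5.1 0 0 0 0;-13.3 -2.2 0 0 0 0;-13.4 0.9 0 0 0 0;-12.9 3.9 0 0 0 0;-11.7 6.7 0 0 0 0;-9.9 9.1 0 0 0 0;-7.6 11.1 0 0 0 0;-4.9 12.5 0 0 0 0;-1.9 13.3 0 0 0 0;1.1 13.4 0 0 0 0;4.1 12.8 0 0 0 0;6.9 11.6 0 0 0 0;9.3 9.7 0 0 0 0;11.2 7.4 0 0 0 0;12.6 4.7 0 0 0 0
```

```bash
python3 arc.py .520 .236 13 18
```

```text
th -24.8 r 0.0558 Frad 19.1 Ftan -15.9 [ 24.    6.5 -16. ] gap 0.019 z 0.1979 t 5.6
-7.8 -11.1 0 0 0 0;-9.4 -9.6 0 0 0 0;-11.3 -7.3 0 0 0 0;-12.7 -4.5 0 0 0 0;-13.4 -1.6 0 0 0 0;-13.4 1.5 0 0 0 0;-12.7 4.4 0 0 0 0;-11.4 7.2 0 0 0 0;-9.5 9.6 0 0 0 0;-7.1 11.4 0 0 0 0;-4.3 12.7 0 0 0 0;-1.3 13.4 0 0 0 0;1.7 13.3 0 0 0 0;4.7 12.6 0 0 0 0;7.4 11.2 0 0 0 0;9.7 9.3 0 0 0 0;11.6 6.9 0 0 0 0;12.8 4.1 0 0 0 0
```

```bash
sed -i "s/1.08e3/1.2e3/" arc.py; python3 arc.py .520 .236 12 14
```

```text
th -24.8 r 0.0558 Frad 19.1 Ftan -15.9 [ 24.    6.5 -16. ] gap 0.019 z 0.1979 t 5.6
-7.9 -11.5 0 0 0 0;-9.4 -10.1 0 0 0 0;-11.3 -8.0 0 0 0 0;-12.7 -5.4 0 0 0 0;-13.5 -2.7 0 0 0 0;-13.8 0.2 0 0 0 0;-13.5 3.0 0 0 0 0;-12.5 5.8 0 0 0 0;-11.1 8.3 0 0 0 0;-9.1 10.4 0 0 0 0;-6.7 12.0 0 0 0 0;-4.1 13.2 0 0 0 0;-1.3 13.7 0 0 0 0;1.6 13.7 0 0 0 0
```

Call:
step_arm:
  steps: "-7.5 -11.5 0 0 0 0;-9.5 -10 0 0 0 0;-11.5 -8 0 0 0 0;-12.5 -5.5 0 0 0 0;-13.5 -2.5 0 0 0 0;-14 0 0 0 0 0;-13.5 3 0 0 0 0;-12.5 6 0 0 0 0;-11 8.5 0 0 0 0;-9 10.5 0 0 0 0"

```text
t: 6.6
position: [0.4678, 0.2052, 0.1978]
ee_rot: [-0.5, 0.526, -0.452, -0.519]
contact_force: [20.5, -4.7, -15.8]
finger_gap: 0.0192
```

```bash
python3 arc.py .520 .236 12 18
```

```text
th -149.5 r 0.0606 Frad -15.3 Ftan -14.5 [ 20.5  -4.7 -15.8] gap 0.0192 z 0.1978 t 6.6
0.0 16.0 0 0 0 0;-3.0 13.5 0 0 0 0;-0.1 13.8 0 0 0 0;2.7 13.5 0 0 0 0;5.5 12.7 0 0 0 0;8.0 11.2 0 0 0 0;10.2 9.3 0 0 0 0;11.9 7.0 0 0 0 0;13.1 4.4 0 0 0 0;13.7 1.6 0 0 0 0;13.7 -1.3 0 0 0 0;13.2 -4.1 0 0 0 0;12.0 -6.8 0 0 0 0;10.3 -9.1 0 0 0 0;8.2 -11.1 0 0 0 0;5.7 -12.6 0 0 0 0;3.0 -13.5 0 0 0 0;0.1 -13.8 0 0 0 0
```

```bash
cat >> arc.py <<'E'
from scipy.spatial.transform import Rotation as T
q=s['ee_rot'];R=T.from_quat([*q[1:],q[0]]).as_matrix();j=R[:,2]
print('tilt fix deg',np.degrees(np.cross(R[:,0],[0,0,-1])).round(1),'jaw',np.degrees(np.arctan2(j[1],j[0])).round(1))
E
python3 arc.py .5195 .236 12 14
```

```text
th -149.2 r 0.0602 Frad -15.2 Ftan -14.6 [ 20.5  -4.7 -15.8] gap 0.0192 z 0.1978 t 6.6
-0.5 15.7 0 0 0 0;-3.1 13.5 0 0 0 0;-0.2 13.8 0 0 0 0;2.7 13.5 0 0 0 0;5.4 12.7 0 0 0 0;8.0 11.3 0 0 0 0;10.1 9.4 0 0 0 0;11.9 7.1 0 0 0 0;13.1 4.4 0 0 0 0;13.7 1.6 0 0 0 0;13.7 -1.3 0 0 0 0;13.2 -4.1 0 0 0 0;12.0 -6.7 0 0 0 0;10.4 -9.1 0 0 0 0
tilt fix deg [-2.5  3.   0. ] jaw 95.4
```

```bash
cat > arc.py <<'E'
from h import *
import sys
from scipy.spatial.transform import Rotation as T
cx,cy,step,n=map(float,sys.argv[1:5])
s=env.sense();q4=s['ee_rot'];R=T.from_quat([*q4[1:],q4[0]]).as_matrix();j=R[:,2]
tcp=s['position'][:2]-[cx,cy];p=tcp+.078*R[:2,0];F=s['contact_force'];th=np.arctan2(p[1],p[0]);e=p/np.hypot(*p)
print('th',np.degrees(th).round(1),'r',np.hypot(*p).round(4),'grasp',(p+[cx,cy]).round(4),'Frad',(F[:2]@e).round(1),'Ftan',(F[:2]@[e[1],-e[0]]).round(1),F.round(1),'gap',round(s['finger_gap'],4),'z',s['position'][2].round(4),'t',s['t'])
a=th;q=tcp
for i in range(int(n)):
    a-=np.radians(step);w=.055*np.array([np.cos(a),np.sin(a)]);k=1 if i==0 else 1.2;print('%.1f %.1f'%tuple((w-q)*1e3*k),end=';');q=w
print('\ntilt fix deg',np.degrees(np.cross(R[:,0],[0,0,-1])).round(1),'jaw',np.degrees(np.arctan2(j[1],j[0])).round(1))
E
python3 arc.py .5195 .236 12 14
```

```text
th -150.1 r 0.0549 grasp [0.4719 0.2086] Frad -15.4 Ftan -14.4 [ 20.5  -4.7 -15.8] gap 0.0192 z 0.1978 t 6.6
-0.6 13.8;-2.9 13.5;0.0 13.8;2.9 13.5;5.6 12.6;8.1 11.2;10.3 9.2;12.0 6.9;13.1 4.3;13.7 1.4;13.7 -1.5;13.1 -4.3;11.9 -6.9;10.2 -9.2;
tilt fix deg [-2.5  3.   0. ] jaw 95.4
```

Call:
step_arm:
  steps: "-0.5 14 0 -1 1 0;-3 13.5 0 -1 1 0;0 14 0 -1 1 0;3 13.5 0 -0.5 0.5 0;5.5 12.5 0 0 0 0;8 11 0 0 0 0;10.5 9 0 0 0 0;12 7 0 0 0 0"

```text
t: 7.4
position: [0.5051, 0.2937, 0.1969]
ee_rot: [-0.459, 0.529, -0.493, -0.516]
contact_force: [-7.6, -24.6, 7.6]
finger_gap: 0.0194
```

```bash
python3 arc.py .5195 .236 12 18
```

```text
th 106.4 r 0.0562 grasp [0.5037 0.29  ] Frad -21.4 Ftan -14.2 [ -7.6 -24.6   7.6] gap 0.0194 z 0.1969 t 7.4
10.2 -2.9;13.8 -0.4;13.4 -3.3;12.4 -6.0;10.9 -8.4;8.9 -10.5;6.6 -12.1;3.9 -13.2;1.0 -13.8;-1.8 -13.7;-4.6 -13.0;-7.2 -11.7;-9.5 -10.0;-11.4 -7.8;-12.8 -5.2;-13.6 -2.5;-13.8 0.4;-13.4 3.3;
tilt fix deg [ 2.8 -1.1  0. ] jaw 95.3
```

Call:
step_arm:
  steps: "10 -3 0 1 -0.4 0;13.5 -0.5 0 1 -0.4 0;13.5 -3.5 0 0.8 -0.3 0;12.5 -6 0 0 0 0;11 -8.5 0 0 0 0;9 -10.5 0 0 0 0;6.5 -12 0 0 0 0;4 -13 0 0 0 0;1 -14 0 0 0 0;-2 -13.5 0 0 0 0"

```text
t: 8.4
position: [0.577, 0.2191, 0.1969]
ee_rot: [0.468, -0.512, 0.48, 0.537]
contact_force: [-5.2, 16.5, -1.0]
finger_gap: 0.0192
```

```bash
python3 arc.py .5195 .236 12 18
```

```text
th -16.4 r 0.0569 grasp [0.5741 0.2199] Frad -9.7 Ftan -14.4 [-5.2 16.5 -1. ] gap 0.0192 z 0.1969 t 8.4
-9.1 -9.3;-7.8 -11.4;-10.0 -9.5;-11.8 -7.2;-13.0 -4.6;-13.7 -1.8;-13.8 1.1;-13.2 3.9;-12.1 6.6;-10.5 8.9;-8.4 10.9;-6.0 12.4;-3.2 13.4;-0.4 13.8;2.5 13.6;5.3 12.8;7.8 11.4;10.0 9.5;
tilt fix deg [-0.6 -2.1 -0. ] jaw 95.8
```

Call:
step_arm:
  steps: "-9 -9.5 0 -0.3 -1 0;-8 -11.5 0 -0.3 -1 0;-10 -9.5 0 0 0 0;-12 -7 0 0 0 0;-13 -4.5 0 0 0 0;-13.5 -2 0 0 0 0;-14 1 0 0 0 0;-13 4 0 0 0 0;-12 6.5 0 0 0 0;-10.5 9 0 0 0 0;-8.5 11 0 0 0 0"

```text
t: 9.5
position: [0.4612, 0.2209, 0.1977]
ee_rot: [-0.493, 0.525, -0.456, -0.523]
contact_force: [31.0, 7.1, -16.5]
finger_gap: 0.0193
```

```bash
python3 arc.py .5195 .236 12 18
```

```text
th -167.5 r 0.0567 grasp [0.4642 0.2237] Frad -31.8 Ftan 0.2 [ 31.    7.1 -16.5] gap 0.0193 z 0.1977 t 9.5
3.4 14.7;1.3 13.7;4.1 13.2;6.8 12.0;9.1 10.3;11.1 8.2;12.6 5.7;13.5 3.0;13.8 0.1;13.5 -2.7;12.7 -5.5;11.2 -8.0;9.3 -10.2;7.0 -11.9;4.4 -13.1;1.6 -13.7;-1.3 -13.7;-4.1 -13.2;
tilt fix deg [-2.1  2.2  0. ] jaw 95.7
```

Call:
step_arm:
  steps: "3.5 3 0 -1 1 0;0.5 4 0 -1 1 0;1 5 0 0 0 0;1 5 0 0 0 0"

```text
t: 9.9
position: [0.4653, 0.2402, 0.1981]
ee_rot: [0.472, -0.523, 0.476, 0.526]
contact_force: [-10.7, 0.9, 3.6]
finger_gap: 0.019
```

```bash
python3 arc.py .5195 .236 12 1
python3 - <<'E'
from h import *
g=grab('scene')
a=cv2.resize(g['img'][220:320,370:500],None,fx=6,fy=6,interpolation=2)
cv2.imwrite('pics/c2.png',a)
E
```

```text
th 175.7 r 0.0549 grasp [0.4648 0.2401] Frad 10.7 Ftan 0.1 [-10.7   0.9   3.6] gap 0.019 z 0.1981 t 9.9
1.4 11.2;
tilt fix deg [ 0.1 -0.4  0. ] jaw 95.8
```

View pics/c2.png

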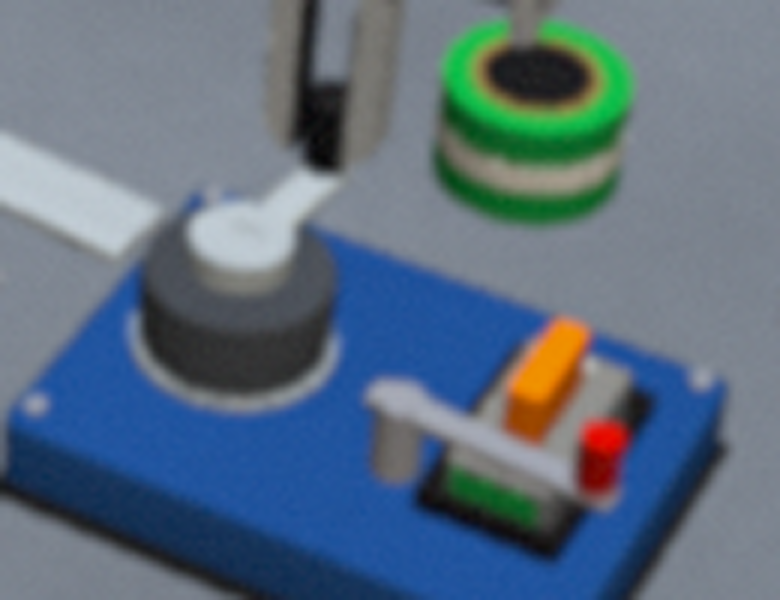

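The drag has dropped to about zero and the gauge pin is level with the hub, so the crank is done. Next I release the knob and go to the keeper.

Call:
step_arm:
  steps: "0 0 0 0 0 0;0 0 0 0 0 0;0 0 15 0 0 0;0 0 25 0 0 0;0 0 20 0 0 0"
  fingers: 0

```text
t: 10.45
position: [0.4659, 0.241, 0.2576]
ee_rot: [0.471, -0.522, 0.478, 0.527]
contact_force: [-0.6, 0.0, 0.7]
finger_gap: 0.0471
```

Call:
step_arm:
  steps: "8 25 0 0 0 0;8 25 0 0 0 0;8 25 0 0 0 0;8 25 0 0 0 0;8 25 0 0 0 0;3 10 0 0 0 0;0 0 0 0 0 0"
  fingers: -1

```text
t: 11.15
position: [0.5132, 0.3807, 0.2619]
ee_rot: [0.474, -0.523, 0.476, 0.524]
contact_force: [0.8, 0.1, -0.5]
finger_gap: 0.0007
```

Call:
step_arm:
  steps: "-1 7 -15 0 0 0;0 0 -20 0 0 0;0 0 -20 0 0 0;0 0 -15 0 0 0;0 0 -10 0 0 0;0 0 0 0 0 0"

```text
t: 11.75
position: [0.5113, 0.3855, 0.1746]
ee_rot: [0.474, -0.523, 0.477, 0.524]
contact_force: [0.3, 0.0, 0.0]
finger_gap: 0.0001
```

Run:
```python
from h import *
s=env.sense();print(s['position'].round(4),s['contact_force'].round(1))
```

```text
[0.5113 0.3855 0.1746] [0.3 0.  0. ]
```

Call:
step_arm:
  steps: "10 0.5 1 0 0 0;10 0.5 0 0 0 0;12 0.5 0 0 0 0;13 -1 0 0 0 0;13 -3.5 0 0 0 0;12 -5.5 0 0 0 0;11 -7.5 0 0 0 0;9 -10 0 0 0 0;8 -10 0 0 0 0;0 0 0 0 0 0"

```text
t: 12.75
position: [0.6186, 0.3456, 0.1796]
ee_rot: [0.475, -0.522, 0.477, 0.523]
contact_force: [-0.4, -0.5, -0.0]
finger_gap: 0.0004
```

Run:
```python
from h import *
s=env.sense();print(s['position'].round(4),s['contact_force'].round(1))
g=grab('scene')
a=cv2.resize(g['img'][220:340,370:500],None,fx=5,fy=5,interpolation=2)
cv2.imwrite('pics/c3.png',a)
```

```text
[0.6186 0.3456 0.1796] [-0.4 -0.5 -0. ]
```

View pics/c3.png

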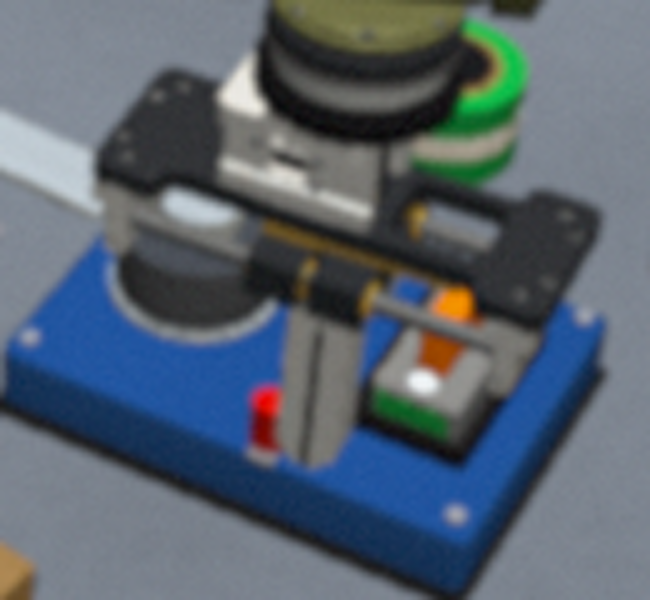

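Call:
step_arm:
  steps: "0 0 20 0 0 0;0 0 30 0 0 0;-20 2 20 0 0 -1;-30 3 5 0 0 -1;-30 3 0 0 0 -1;-20 1 0 0 0 0;-4 0 0 0 0 0;0 0 0 0 0 0"
  fingers: -0.15

```text
t: 13.6
position: [0.5087, 0.3562, 0.2587]
ee_rot: [-0.49, 0.51, -0.49, -0.51]
contact_force: [0.8, -0.6, 0.3]
finger_gap: 0.0396
```

```bash
cat > st.py <<'E'
from h import *
from scipy.spatial.transform import Rotation as T
s=env.sense();q=s['ee_rot'];R=T.from_quat([*q[1:],q[0]]).as_matrix();j=R[:,2]
print(s['position'].round(4),'grasp',(s['position']+.078*R[:,0]).round(4),'tilt',np.degrees(np.cross(R[:,0],[0,0,-1])).round(1),'jaw',np.degrees(np.arctan2(j[1],j[0])).round(1),'F',s['contact_force'].round(1),'gap',round(s['finger_gap'],4),'t',round(s['t'],2))
E
python3 st.py
```

```text
[0.5087 0.3562 0.2587] grasp [0.5088 0.3562 0.1807] tilt [-0.  0.  0.] jaw 92.3 F [ 0.8 -0.6  0.3] gap 0.0396 t 13.6
```

Call:
step_arm:
  steps: "4 -1 -15 0 0 0.5;0 0 -20 0 0 0;0 0 -20 0 0 0;0 0 -20 0 0 0;0 0 -10 0 0 0;0 0 -4 0 0 0;0 0 0 0 0 0"

```text
t: 14.3
position: [0.5182, 0.3535, 0.1613]
ee_rot: [0.488, -0.512, 0.488, 0.512]
contact_force: [-8.1, -0.7, 13.9]
finger_gap: 0.0399
```

```bash
python3 st.py
```

```text
[0.5182 0.3535 0.1613] grasp [0.5182 0.3535 0.0833] tilt [ 0. -0.  0.] jaw 92.8 F [-8.1 -0.7 13.9] gap 0.0399 t 14.3
```

Call:
step_arm:
  steps: "-3 1 3.5 0 0 0;0 0 0 0 0 0"

```text
t: 14.5
position: [0.516, 0.3545, 0.1653]
ee_rot: [-0.488, 0.512, -0.487, -0.512]
contact_force: [0.0, -0.3, -0.3]
finger_gap: 0.04
```

Call:
step_arm:
  steps: "0 0 0 0 0 0;0 0 0 0 0 0;0 0 0 0 0 0;0 0 0 0 0 0;0 0 0 0 0 0"
  fingers: -1
  force: 40

```text
t: 15.0
position: [0.5166, 0.3544, 0.1655]
ee_rot: [-0.488, 0.512, -0.487, -0.512]
contact_force: [-1.1, -0.3, 0.8]
finger_gap: 0.0136
```

```bash
python3 st.py
```

```text
[0.5166 0.3544 0.1655] grasp [0.5168 0.3545 0.0875] tilt [-0.1  0.1  0. ] jaw 92.8 F [-1.1 -0.3  0.8] gap 0.0136 t 15.0
```

Call:
step_arm:
  steps: "0 0 8 0 0 0;0 0 12 0 0 0;0 0 15 0 0 0;0 0 20 0 0 0;0 0 20 0 0 0;0 0 10 0 0 0;0 0 0 0 0 0"

```text
t: 15.7
position: [0.5164, 0.3542, 0.2594]
ee_rot: [-0.489, 0.512, -0.486, -0.511]
contact_force: [-0.3, -0.3, -1.4]
finger_gap: 0.0141
```

Call:
step_arm:
  steps: "3 -15 0 0 0 -0.5;7 -26 0 0 0 -0.5;7 -26 0 0 0 -0.5;7 -26 0 0 0 -0.5;7 -26 0 0 0 -0.5;7 -26 0 0 0 -0.5;7 -26 0 0 0 -0.5;7 -26 0 0 0 -0.5;7 -26 0 0 0 -0.5;7 -26 0 0 0 -0.5;7 -26 0 0 0 -0.5;7 -26 0 0 0 -0.5;1 -10 0 0 0 0;0 0 0 0 0 0"

```text
t: 17.1
position: [0.5943, 0.0176, 0.2467]
ee_rot: [0.512, -0.479, 0.521, 0.485]
contact_force: [0.2, 0.4, -1.7]
finger_gap: 0.0137
```

```bash
python3 st.py
```

```text
[0.5943 0.0176 0.2467] grasp [0.5932 0.0174 0.1687] tilt [ 0.2 -0.9  0. ] jaw 86.0 F [ 0.2  0.4 -1.7] gap 0.0137 t 17.1
```

Call:
step_arm:
  steps: "2 8 -10 0.2 -0.5 0.5;1 7 -20 0 -0.4 0.4;0 0 -25 0 0 0;0 0 -25 0 0 0;0 0 -15 0 0 0;0 0 -8 0 0 0;0 0 0 0 0 0"

```text
t: 17.8
position: [0.5943, 0.0423, 0.1353]
ee_rot: [0.512, -0.488, 0.51, 0.49]
contact_force: [0.8, 0.5, -1.0]
finger_gap: 0.0135
```

```bash
python3 st.py
```

```text
[0.5943 0.0423 0.1353] grasp [0.5943 0.0426 0.0573] tilt [-0.2  0.   0. ] jaw 87.5 F [ 0.8  0.5 -1. ] gap 0.0135 t 17.8
```

Call:
step_arm:
  steps: "1 -7 -1.5 0 0 -0.3;0 0 -1.5 0 0 -0.3;0 0 -1 0 0 0;0 0 0 0 0 0"

```text
t: 18.2
position: [0.596, 0.0357, 0.1331]
ee_rot: [0.515, -0.487, 0.511, 0.486]
contact_force: [0.9, -0.5, -1.3]
finger_gap: 0.0136
```

```bash
python3 st.py
```

```text
[0.596  0.0357 0.1331] grasp [0.5964 0.036  0.0551] tilt [-0.2  0.2  0. ] jaw 86.9 F [ 0.9 -0.5 -1.3] gap 0.0136 t 18.2
```

Call:
step_arm:
  steps: "0 0 -2 0 0 0;0 0 -2 0 0 0;0 0 -1 0 0 0;0 0 0 0 0 0"

```text
t: 18.6
position: [0.5966, 0.0357, 0.1298]
ee_rot: [0.516, -0.487, 0.511, 0.486]
contact_force: [-1.2, -0.3, -1.0]
finger_gap: 0.0139
```

Call:
step_arm:
  steps: "4 0 0 0 0 0;4 0 0 0 0 0;4 0 0 0 0 0;3 0 0 0 0 0;0 0 0 0 0 0"

```text
t: 19.1
position: [0.6131, 0.0357, 0.1296]
ee_rot: [0.516, -0.487, 0.511, 0.486]
contact_force: [-0.1, -0.8, 1.9]
finger_gap: 0.0136
```

```bash
python3 st.py
```

```text
[0.6131 0.0357 0.1296] grasp [0.6136 0.036  0.0516] tilt [-0.2  0.4  0. ] jaw 86.9 F [-0.1 -0.8  1.9] gap 0.0136 t 19.1
```

Call:
step_arm:
  steps: "2 0 0 0 0 0;2 0 0 0 0 0;2 0 0 0 0 0;0 0 0 0 0 0"

```text
t: 19.5
position: [0.6195, 0.0357, 0.1296]
ee_rot: [0.516, -0.487, 0.511, 0.486]
contact_force: [-0.0, 0.0, 2.0]
finger_gap: 0.0137
```

```bash
python3 st.py
```

```text
[0.6195 0.0357 0.1296] grasp [0.62   0.036  0.0516] tilt [-0.2  0.3  0. ] jaw 86.9 F [-0.  0.  2.] gap 0.0137 t 19.5
```

Call:
step_arm:
  steps: "1.5 0 0 0 0 0;1.5 0 0 0 0 0;0 0 0 0 0 0"

```text
t: 19.8
position: [0.6227, 0.0357, 0.1296]
ee_rot: [0.516, -0.487, 0.511, 0.486]
contact_force: [-1.2, -0.1, 1.4]
finger_gap: 0.0138
```

```bash
python3 st.py
```

```text
[0.6227 0.0357 0.1296] grasp [0.6232 0.036  0.0516] tilt [-0.2  0.3  0. ] jaw 86.9 F [-1.2 -0.1  1.4] gap 0.0138 t 19.8
```

Call:
step_arm:
  steps: "1.5 0 0 0 0 0;1.5 0 0 0 0 0;0 0 0 0 0 0"

```text
t: 20.1
position: [0.6256, 0.0357, 0.1296]
ee_rot: [0.515, -0.487, 0.511, 0.486]
contact_force: [-3.5, -0.4, 2.0]
finger_gap: 0.0139
```

```bash
python3 st.py
```

```text
[0.6256 0.0357 0.1296] grasp [0.6259 0.036  0.0516] tilt [-0.2  0.2  0. ] jaw 86.9 F [-3.5 -0.4  2. ] gap 0.0139 t 20.1
```

Call:
step_arm:
  steps: "1.5 0 0 0 0 0;1.5 0 0 0 0 0;0 0 0 0 0 0"

```text
t: 20.4
position: [0.6263, 0.0357, 0.1297]
ee_rot: [0.513, -0.484, 0.514, 0.488]
contact_force: [1.0, -0.1, 0.3]
finger_gap: 0.0137
```

```bash
python3 st.py
```

```text
[0.6263 0.0357 0.1297] grasp [0.626  0.036  0.0517] tilt [-0.2 -0.3 -0. ] jaw 86.9 F [ 1.  -0.1  0.3] gap 0.0137 t 20.4
```

Call:
step_arm:
  steps: "0 0 0 0 0 0;0 0 0 0 0 0;0 0 0 0 0 0;0 0 20 0 0 0;0 0 30 0 0 0;-20 -20 40 0 0 0;-20 -30 30 0 0 0"
  fingers: -0.3

```text
t: 21.1
position: [0.5855, -0.0127, 0.2478]
ee_rot: [0.511, -0.484, 0.514, 0.491]
contact_force: [0.7, -0.9, 1.0]
finger_gap: 0.0331
```

Call:
step_arm:
  steps: "-10 -35 0 0 0 1;-10 -35 0 0 0 2;0 -35 0 0 0 2;0 -35 0 0 0 2;0 -25 0 0 0 2;0 0 0 0 0 2;0 0 0 0 0 2;0 0 0 0 0 2;0 0 0 0 0 0"
  fingers: -0.15

```text
t: 22.0
position: [0.5635, -0.1883, 0.2546]
ee_rot: [-0.443, 0.552, -0.442, -0.551]
contact_force: [0.7, -0.2, -0.4]
finger_gap: 0.0401
```

```bash
python3 st.py
cat > look.py <<'E'
from h import *
from m import ang
import sys
t=grab('top')
for st,c,m in blobs(t,(105,150,80),(125,255,255),25)+blobs(t,(7,150,100),(20,255,255),25)+blobs(t,(0,170,80),(6,255,255),25):
    r=ang(m);b=cv2.boxPoints(r);z=.054 if st[4]<140 else .06
    w=[ray(t,*p,z)[:2] for p in b];e=max((w[1]-w[0],w[2]-w[1]),key=np.linalg.norm)
    p=ray(t,*c,z)[:2]
    if .35<p[0]<.7 and -.45<p[1]<.2: print(st[4],c.round(1),p.round(4),(p+[.0024,.0022]).round(4),'ang',(np.degrees(np.arctan2(e[1],e[0]))%180).round(1),np.linalg.norm(e).round(3))
cv2.imwrite('pics/'+sys.argv[1]+'.png',cv2.resize(t['img'][170:310,270:520],None,fx=3.2,fy=3.2,interpolation=2))
E
python3 look.py d1
```

```text
[ 0.5635 -0.1883  0.2546] grasp [ 0.5637 -0.1883  0.1766] tilt [-0.   0.2  0. ] jaw 102.5 F [ 0.7 -0.2 -0.4] gap 0.0401 t 22.0
74 [331.2 203.3] [0.6177 0.0352] [0.6201 0.0374] ang 0.1 0.038
157 [340.3 278.9] [0.4416 0.0143] [0.444  0.0165] ang 87.7 0.093
```

View pics/d1.png

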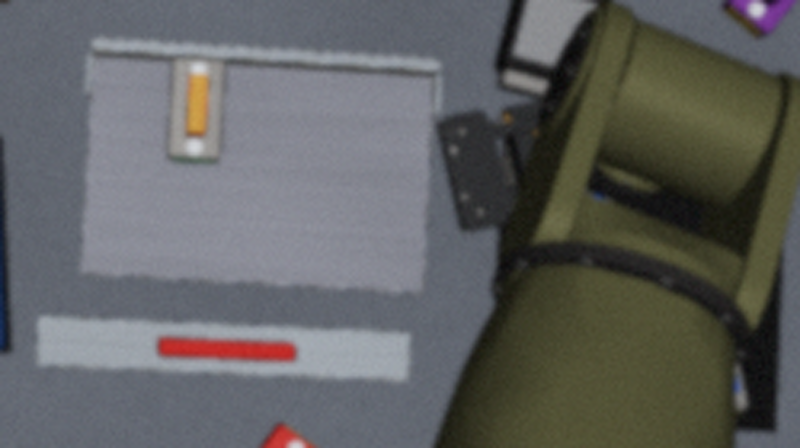

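Cassette W sits square against the fence (fin at 0.618, 0.035), and the straightedge is unmoved. Next is the first mat cassette.

Call:
step_arm:
  steps: "-5 -20 0 0 0 2;-5 -25 0 0 0 2;-4 -20 0 0 0 0.5;0 -4 -20 0 0 0;0 0 -25 0 0 0;0 0 -15 0 0 0;0 0 0 0 0 0"

```text
t: 22.75
position: [0.5494, -0.2593, 0.1936]
ee_rot: [-0.423, 0.569, -0.421, -0.566]
contact_force: [-0.1, 0.9, 0.1]
finger_gap: 0.04
```

```bash
python3 st.py
python3 - <<'E'
from h import *
g=grab('scene')
for st,c,m in blobs(g,(105,150,80),(125,255,255),25):
    p=ray(g,*c,.04)
    if -.5<p[1]<0: print(st[4],c,p.round(4))
cv2.imwrite('pics/s1.png',cv2.resize(g['img'][130:270,180:320],None,fx=4.2,fy=4.2,interpolation=2))
E
```

```text
[ 0.5494 -0.2593  0.1936] grasp [ 0.5499 -0.2594  0.1156] tilt [0.1 0.3 0. ] jaw 106.8 F [-0.1  0.9  0.1] gap 0.04 t 22.75
65 [517.67692308  20.64615385] [-1.2666 -0.2278  0.04  ]
32 [542.75     19.84375] [-1.3378 -0.1377  0.04  ]
293 [520.12286689  47.50853242] [-0.9544 -0.0915  0.04  ]
143 [236.97202797 208.41258741] [ 0.5413 -0.2633  0.04  ]
```

View pics/s1.png

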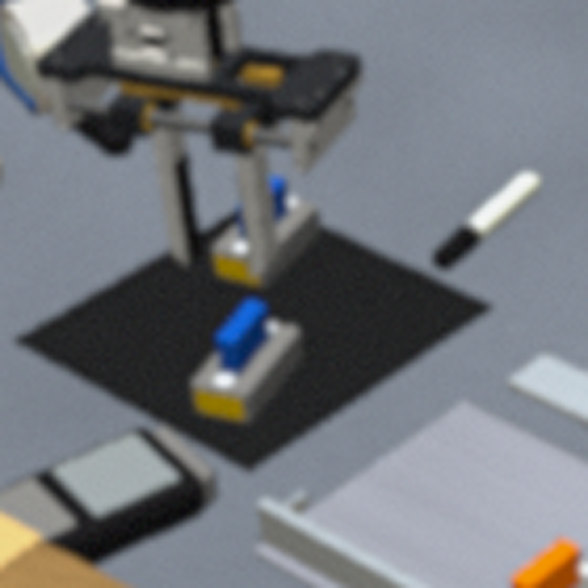

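Scene crop: the open fingers are above the near mat cassette (fin at 240,335 in the crop), lined up within a few mm. The second cassette is still in its place behind.

Call:
step_arm:
  steps: "-1 0 -20 0 0 0;0 0 -20 0 0 0;0 0 -14 0 0 0;0 0 -6 0 0 0;0 0 0 0 0 0"

```text
t: 23.3
position: [0.5507, -0.2596, 0.1383]
ee_rot: [-0.423, 0.573, -0.421, -0.562]
contact_force: [-0.2, 0.4, 0.4]
finger_gap: 0.0402
```

```bash
python3 st.py
```

```text
[ 0.5507 -0.2596  0.1383] grasp [ 0.5518 -0.2601  0.0603] tilt [0.3 0.8 0. ] jaw 106.7 F [-0.2  0.4  0.4] gap 0.0402 t 23.3
```

Call:
step_arm:
  steps: "-2 0 -5 0.3 0.8 0;-1 0 -4 0 0 0;0 0 -1 0 0 0;0 0 0 0 0 0"

```text
t: 23.7
position: [0.5483, -0.26, 0.1299]
ee_rot: [-0.422, 0.568, -0.422, -0.567]
contact_force: [-0.3, 0.3, -0.4]
finger_gap: 0.0402
```

```bash
python3 st.py
```

```text
[ 0.5483 -0.26    0.1299] grasp [ 0.5484 -0.2601  0.0519] tilt [0.1 0.1 0. ] jaw 106.7 F [-0.3  0.3 -0.4] gap 0.0402 t 23.7
```

Call:
step_arm:
  steps: "0 0 -2 0 0 0;0 0 -1.5 0 0 0;0 0 0 0 0 0"

```text
t: 24.0
position: [0.5484, -0.2601, 0.1266]
ee_rot: [-0.422, 0.568, -0.422, -0.566]
contact_force: [0.4, -0.6, -0.8]
finger_gap: 0.0398
```

Call:
step_arm:
  steps: "0 0 0 0 0 0;0 0 0 0 0 0;0 0 0 0 0 0;0 0 0 0 0 0;0 0 0 0 0 0"
  fingers: -1
  force: 40

```text
t: 24.5
position: [0.5485, -0.26, 0.1267]
ee_rot: [-0.422, 0.568, -0.422, -0.566]
contact_force: [-0.0, -0.8, -1.0]
finger_gap: 0.0138
```

Call:
step_arm:
  steps: "0 0 10 0 0 0;0 0 15 0 0 0;0 0 20 0 0 0;0 0 25 0 0 0;0 0 20 0 0 0;0 0 0 0 0 0"

```text
t: 25.1
position: [0.5481, -0.2599, 0.2252]
ee_rot: [-0.422, 0.569, -0.422, -0.566]
contact_force: [-0.2, -0.6, -1.5]
finger_gap: 0.0133
```

```bash
python3 st.py
```

```text
[ 0.5481 -0.2599  0.2252] grasp [ 0.5484 -0.2601  0.1472] tilt [0.2 0.2 0. ] jaw 106.7 F [-0.2 -0.6 -1.5] gap 0.0133 t 25.1
```

Call:
step_arm:
  steps: "3 15 0 0 0 -2;5 24 0 0 0 -2;5 24 0 0 0 -2;5 24 0 0 0 -2;5 24 0 0 0 -2;5 24 0 0 0 -2;5 24 0 0 0 -2;5 24 0 0 0 -2;4 24 0 0 0 -2;2 15 0 0 0 -1;0 5 0 0 0 0;0 0 0 0 0 0"

```text
t: 26.3
position: [0.5905, -0.0242, 0.222]
ee_rot: [0.512, -0.487, 0.515, 0.486]
contact_force: [-0.1, -0.6, -0.8]
finger_gap: 0.0135
```

```bash
python3 st.py
```

```text
[ 0.5905 -0.0242  0.222 ] grasp [ 0.5904 -0.0245  0.144 ] tilt [ 0.2 -0.1  0. ] jaw 86.9 F [-0.1 -0.6 -0.8] gap 0.0135 t 26.3
```

Call:
step_arm:
  steps: "1 7 -10 0 0 0;1 5 -20 0 0 0;0 0 -25 0 0 0;0 0 -20 0 0 0;0 0 -8 0 0 0;0 0 0 0 0 0"

```text
t: 26.9
position: [0.5915, -0.0144, 0.1332]
ee_rot: [0.512, -0.486, 0.515, 0.485]
contact_force: [-1.1, 0.1, -0.9]
finger_gap: 0.0136
```

```bash
python3 st.py
```

```text
[ 0.5915 -0.0144  0.1332] grasp [ 0.5913 -0.0147  0.0552] tilt [ 0.2 -0.1  0. ] jaw 86.8 F [-1.1  0.1 -0.9] gap 0.0136 t 26.9
```

Call:
step_arm:
  steps: "0 3 -2 0 0 0;0 0 -2 0 0 0;0 0 -1 0 0 0;3 0 0 0 0 0;4 0 0 0 0 0;4 0 0 0 0 0;4 0 0 0 0 0;3 0 0 0 0 0;0 0 0 0 0 0"

```text
t: 27.8
position: [0.6126, -0.0117, 0.1313]
ee_rot: [0.514, -0.488, 0.514, 0.484]
contact_force: [-0.1, -0.2, -0.6]
finger_gap: 0.0141
```

```bash
python3 st.py
```

```text
[ 0.6126 -0.0117  0.1313] grasp [ 0.6128 -0.012   0.0533] tilt [0.3 0.2 0. ] jaw 86.7 F [-0.1 -0.2 -0.6] gap 0.0141 t 27.8
```

Call:
step_arm:
  steps: "0 0 -1.5 0 0 0;0 0 -1.5 0 0 0;2 0 0 0 0 0;2 0 0 0 0 0;0 0 0 0 0 0"

```text
t: 28.3
position: [0.6166, -0.0117, 0.1278]
ee_rot: [0.514, -0.487, 0.514, 0.484]
contact_force: [0.6, 0.7, -0.9]
finger_gap: 0.014
```

```bash
python3 st.py
```

```text
[ 0.6166 -0.0117  0.1278] grasp [ 0.6168 -0.012   0.0498] tilt [0.3 0.2 0. ] jaw 86.7 F [ 0.6  0.7 -0.9] gap 0.014 t 28.3
```

Call:
step_arm:
  steps: "1.5 0 0 0 0 0;1.5 0 0 0 0 0;0 0 0 0 0 0"

```text
t: 28.6
position: [0.6191, -0.0117, 0.1278]
ee_rot: [0.513, -0.487, 0.515, 0.485]
contact_force: [-0.7, 1.3, -0.1]
finger_gap: 0.0141
```

```bash
python3 st.py
```

```text
[ 0.6191 -0.0117  0.1278] grasp [ 0.6191 -0.012   0.0498] tilt [ 0.2 -0.   0. ] jaw 86.8 F [-0.7  1.3 -0.1] gap 0.0141 t 28.6
```

Call:
step_arm:
  steps: "1.5 0 0 0 0 0;1.5 0 0 0 0 0;0 0 0 0 0 0"

```text
t: 28.9
position: [0.6199, -0.0117, 0.1282]
ee_rot: [0.511, -0.485, 0.517, 0.487]
contact_force: [-0.1, -0.9, -0.6]
finger_gap: 0.0136
```

```bash
python3 st.py
```

```text
[ 0.6199 -0.0117  0.1282] grasp [ 0.6192 -0.012   0.0502] tilt [ 0.2 -0.5  0. ] jaw 86.8 F [-0.1 -0.9 -0.6] gap 0.0136 t 28.9
```

Call:
step_arm:
  steps: "0 0 -1 0 0 0;0 0 -1 0 0 0;0 0 0 0 0 0"

```text
t: 29.2
position: [0.62, -0.0117, 0.1282]
ee_rot: [0.511, -0.485, 0.517, 0.487]
contact_force: [-1.5, -0.1, -2.0]
finger_gap: 0.0138
```

```bash
python3 st.py
```

```text
[ 0.62   -0.0117  0.1282] grasp [ 0.6193 -0.012   0.0502] tilt [ 0.2 -0.5  0. ] jaw 86.8 F [-1.5 -0.1 -2. ] gap 0.0138 t 29.2
```

Call:
step_arm:
  steps: "1.5 0 0 0 0 0;1 0 0 0 0 0;0 0 0 0 0 0"

```text
t: 29.5
position: [0.6207, -0.0117, 0.1283]
ee_rot: [0.509, -0.483, 0.519, 0.489]
contact_force: [-1.5, 0.1, 0.1]
finger_gap: 0.0135
```

```bash
python3 st.py
```

```text
[ 0.6207 -0.0117  0.1283] grasp [ 0.6195 -0.012   0.0503] tilt [ 0.2 -0.9  0. ] jaw 86.8 F [-1.5  0.1  0.1] gap 0.0135 t 29.5
```

Call:
step_arm:
  steps: "0 0 0 0 0 0;0 0 0 0 0 0;0 0 0 0 0 0;0 0 15 0 0.4 0;0 0 25 0 0.4 0;0 0 30 0 0 0;0 0 25 0 0 0"
  fingers: -0.3

```text
t: 30.2
position: [0.6202, -0.0116, 0.222]
ee_rot: [0.504, -0.478, 0.524, 0.493]
contact_force: [-0.8, -0.7, 0.1]
finger_gap: 0.0329
```

Call:
step_arm:
  steps: "-6 -10 0 0 0 1;-12 -21 0 0 0 1;-12 -21 0 0 0 1;-12 -21 0 0 0 1;-12 -21 0 0 0 1;-12 -21 0 0 0 1;-12 -21 0 0 0 1;-12 -21 0 0 0 1;-12 -21 0 0 0 1;-12 -21 0 0 0 1;-12 -21 0 0 0 1;-12 -21 0 0 0 1;-12 -21 0 0 0 1;-12 -21 0 0 0 1;-12 -21 0 0 0 1;-8 -14 0 0 0 1;-3 -5 0 0 0 0;0 0 0 0 0 0"
  fingers: -0.15

```text
t: 32.0
position: [0.4294, -0.3468, 0.2277]
ee_rot: [0.43, -0.554, 0.446, 0.557]
contact_force: [0.2, -0.0, -0.2]
finger_gap: 0.0398
```

```bash
python3 st.py; python3 look.py d2;  python3 - <<'E'
from h import *
g=grab('scene')
for st,c,m in blobs(g,(105,150,80),(125,255,255),25):
    p=ray(g,*c,.04)
    if -.5<p[1]<0.1 and p[0]>0: print(st[4],c,p.round(4))
cv2.imwrite('pics/s2.png',cv2.resize(g['img'][130:270,180:320],None,fx=4.2,fy=4.2,interpolation=2))
a=cv2.imread('pics/d2.png');b=cv2.imread('pics/s2.png')
cv2.imwrite('pics/d2s.png',np.hstack([a[:,:440],cv2.resize(b,(360,360)).copy() if 0 else cv2.copyMakeBorder(cv2.resize(b,(360,360)),0,a.shape[0]-360,0,0,0)]))
E
```

```text
[ 0.4294 -0.3468  0.2277] grasp [ 0.4281 -0.348   0.1498] tilt [ 0.9 -0.9  0. ] jaw 103.5 F [ 0.2 -0.  -0.2] gap 0.0398 t 32.0
81 [351.8 203.7] [ 0.6169 -0.013 ] [ 0.6193 -0.0108] ang 176.2 0.038
71 [331.2 203.1] [0.6181 0.0352] [0.6205 0.0374] ang 0.1 0.038
156 [340.1 278.8] [0.4417 0.0147] [0.4441 0.0169] ang 87.8 0.093
98 [241.68367347 178.79591837] [ 0.4283 -0.3519  0.04  ]
150 [293.66       258.92666667] [ 0.6153 -0.0131  0.04  ]
```

View pics/d2s.png

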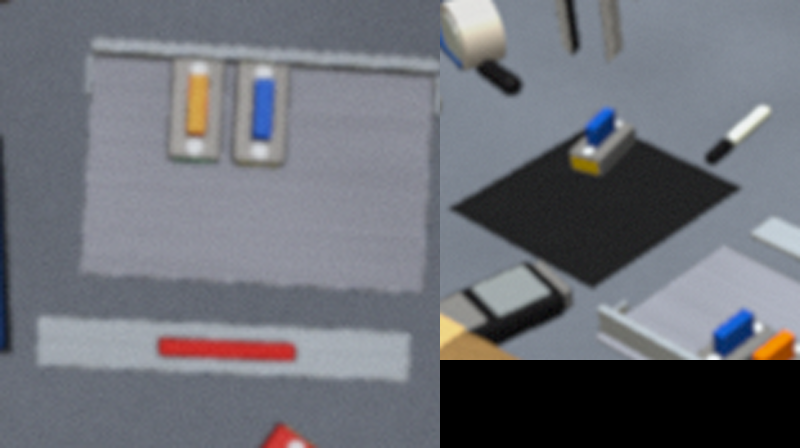

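Call:
step_arm:
  steps: "3 -3 -15 0.5 -0.5 0;2 -1 -25 0.4 -0.4 0;0 0 -25 0 0 0;0 0 -18 0 0 0;0 0 -8 0 0 0;0 0 0 0 0 0"

```text
t: 32.7
position: [0.4374, -0.3467, 0.1295]
ee_rot: [0.438, -0.556, 0.435, 0.557]
contact_force: [-0.7, 0.1, 0.2]
finger_gap: 0.0402
```

```bash
python3 st.py
```

```text
[ 0.4374 -0.3467  0.1295] grasp [ 0.4375 -0.3464  0.0515] tilt [-0.2  0.1  0. ] jaw 103.7 F [-0.7  0.1  0.2] gap 0.0402 t 32.7
```

Call:
step_arm:
  steps: "-3 -3 -2 0 0 0;0 0 -1.5 0 0 0;0 0 0 0 0 0"

```text
t: 33.0
position: [0.4356, -0.3493, 0.127]
ee_rot: [-0.438, 0.556, -0.436, -0.556]
contact_force: [0.7, 0.4, 0.5]
finger_gap: 0.0397
```

Call:
step_arm:
  steps: "0 0 0 0 0 0;0 0 0 0 0 0;0 0 0 0 0 0;0 0 0 0 0 0;0 0 0 0 0 0"
  fingers: -1
  force: 40

```text
t: 33.5
position: [0.4359, -0.3497, 0.1285]
ee_rot: [-0.438, 0.557, -0.436, -0.555]
contact_force: [-0.6, -0.5, -1.2]
finger_gap: 0.0139
```

Call:
step_arm:
  steps: "0 0 10 0 0 0;0 0 15 0 0 0;0 0 20 0 0 0;0 0 25 0 0 0;0 0 20 0 0 0;0 0 0 0 0 0"

```text
t: 34.1
position: [0.4354, -0.3492, 0.2242]
ee_rot: [-0.438, 0.557, -0.436, -0.555]
contact_force: [0.3, -0.2, -2.1]
finger_gap: 0.014
```

```bash
python3 st.py
```

```text
[ 0.4354 -0.3492  0.2242] grasp [ 0.4357 -0.3492  0.1462] tilt [-0.   0.2  0. ] jaw 103.7 F [ 0.3 -0.2 -2.1] gap 0.014 t 34.1
```

Call:
step_arm:
  steps: "6 10 0 0 0 -1.2;12 22 0 0 0 -1.3;12 22 0 0 0 -1.3;12 22 0 0 0 -1.3;12 22 0 0 0 -1.3;12 22 0 0 0 -1.3;12 22 0 0 0 -1.3;12 22 0 0 0 -1.3;12 22 0 0 0 -1.3;12 22 0 0 0 -1.3;12 22 0 0 0 -1.3;12 22 0 0 0 -1.3;8 16 0 0 0 -1.3;3 6 0 0 0 -1;0 0 0 0 0 0"

```text
t: 35.6
position: [0.5855, -0.0622, 0.2124]
ee_rot: [0.52, -0.475, 0.522, 0.481]
contact_force: [-0.5, 0.3, -0.0]
finger_gap: 0.0138
```

```bash
python3 st.py
```

```text
[ 0.5855 -0.0622  0.2124] grasp [ 0.5849 -0.0618  0.1344] tilt [-0.3 -0.5 -0. ] jaw 85.0 F [-0.5  0.3 -0. ] gap 0.0138 t 35.6
```

Call:
step_arm:
  steps: "3 1 -10 0 0 1;2 0 -20 0 0 0.8;0 0 -20 0 0 0;0 0 -15 0 0 0;0 0 -8 0 0 0;0 0 -3 0 0 0;0 0 0 0 0 0"

```text
t: 36.3
position: [0.5892, -0.0638, 0.1296]
ee_rot: [0.511, -0.484, 0.514, 0.492]
contact_force: [-1.8, 2.2, 4.8]
finger_gap: 0.0138
```

```bash
python3 st.py
```

```text
[ 0.5892 -0.0638  0.1296] grasp [ 0.5884 -0.0634  0.0516] tilt [-0.3 -0.6 -0. ] jaw 87.2 F [-1.8  2.2  4.8] gap 0.0138 t 36.3
```

Call:
step_arm:
  steps: "2 2.5 0.5 -0.3 -0.6 -0.2;4 0 0 0 0 0;4 0 0 0 0 0;4 0 0 0 0 0;3 0 0 0 0 0;2 0 0 0 0 0;0 0 0 0 0 0"

```text
t: 37.0
position: [0.6105, -0.0616, 0.131]
ee_rot: [0.513, -0.488, 0.512, 0.486]
contact_force: [-1.0, 1.1, -1.7]
finger_gap: 0.0138
```

```bash
python3 st.py
```

```text
[ 0.6105 -0.0616  0.131 ] grasp [ 0.6107 -0.0617  0.053 ] tilt [0.1 0.2 0. ] jaw 87.0 F [-1.   1.1 -1.7] gap 0.0138 t 37.0
```

Call:
step_arm:
  steps: "2 0 0 0 0 0;2 0 0 0 0 0;2 0 0 0 0 0;0 0 0 0 0 0"

```text
t: 37.4
position: [0.6169, -0.0616, 0.1309]
ee_rot: [0.513, -0.488, 0.513, 0.486]
contact_force: [-0.1, 0.8, -1.2]
finger_gap: 0.0136
```

```bash
python3 st.py
```

```text
[ 0.6169 -0.0616  0.1309] grasp [ 0.6171 -0.0617  0.0529] tilt [0.1 0.1 0. ] jaw 87.0 F [-0.1  0.8 -1.2] gap 0.0136 t 37.4
```

Call:
step_arm:
  steps: "1.5 0 0 0 0 0;1.5 0 0 0 0 0;0 0 0 0 0 0"

```text
t: 37.7
position: [0.6201, -0.0616, 0.1309]
ee_rot: [0.513, -0.488, 0.513, 0.486]
contact_force: [-0.4, -0.6, -0.5]
finger_gap: 0.0136
```

```bash
python3 st.py
```

```text
[ 0.6201 -0.0616  0.1309] grasp [ 0.6203 -0.0617  0.0529] tilt [0.1 0.1 0. ] jaw 87.0 F [-0.4 -0.6 -0.5] gap 0.0136 t 37.7
```

Not yet in contact: it still moves freely.

Call:
step_arm:
  steps: "1.5 0 -0.5 0 0 0;1.5 0 -0.5 0 0 0;0 0 0 0 0 0"

```text
t: 38.0
position: [0.6213, -0.0616, 0.1295]
ee_rot: [0.511, -0.486, 0.514, 0.488]
contact_force: [-0.1, 0.2, 0.5]
finger_gap: 0.0137
```

```bash
python3 st.py
```

```text
[ 0.6213 -0.0616  0.1295] grasp [ 0.6208 -0.0616  0.0515] tilt [ 0.  -0.3  0. ] jaw 87.0 F [-0.1  0.2  0.5] gap 0.0137 t 38.0
```

Call:
step_arm:
  steps: "1.5 0 0 0 0 0;1.5 0 0 0 0 0;0 0 0 0 0 0"

```text
t: 38.3
position: [0.6222, -0.0616, 0.1297]
ee_rot: [0.509, -0.483, 0.516, 0.49]
contact_force: [0.5, -0.1, -0.9]
finger_gap: 0.0133
```

```bash
python3 st.py
```

```text
[ 0.6222 -0.0616  0.1297] grasp [ 0.6211 -0.0616  0.0518] tilt [ 0.  -0.8  0. ] jaw 87.0 F [ 0.5 -0.1 -0.9] gap 0.0133 t 38.3
```

Call:
step_arm:
  steps: "0 0 -1 0 0 0;0 0 0 0 0 0;0 0 0 0 0 0;0 0 0 0 0 0;0 0 15 0 0 0;0 0 25 0 0 0;0 0 30 0 0 0;0 0 30 0 0 0;0 0 0 0 0 0"
  fingers: -0.3

```text
t: 39.2
position: [0.6225, -0.0615, 0.2368]
ee_rot: [0.51, -0.484, 0.516, 0.489]
contact_force: [-0.4, -0.1, -0.3]
finger_gap: 0.0329
```

Call:
step_arm:
  steps: "-8 3 0 0 0 -6;-15 6 0 0 0 -8;-15 7 0 0 0 -8;-15 7 0 0 0 -8;-15 7 0 0 0 -8;-15 7 0 0 0 -8;-15 7 0 0 0 -8;-15 7 0 0 0 -8;-15 7 0 0 0 -8;-15 7 0 0 0 -8;-15 7 0 0 0 -8;-10 4 0 0 0 0;0 0 0 0 0 0"

```text
t: 40.5
position: [0.4468, 0.0171, 0.2421]
ee_rot: [0.708, 0.016, 0.706, -0.012]
contact_force: [1.3, 0.4, -0.8]
finger_gap: 0.0329
```

```bash
python3 st.py; python3 look.py d3
```

```text
[0.4468 0.0171 0.2421] grasp [0.4469 0.0176 0.1641] tilt [-0.3  0.1  0. ] jaw -2.3 F [ 1.3  0.4 -0.8] gap 0.0329 t 40.5
81 [351.8 203.8] [ 0.6168 -0.0129] [ 0.6192 -0.0107] ang 175.9 0.038
88 [372.6 205.1] [ 0.6141 -0.0617] [ 0.6165 -0.0595] ang 179.8 0.038
73 [331.2 203.2] [0.6179 0.0352] [0.6203 0.0374] ang 0.1 0.038
31 [365.9 314. ] [ 0.3607 -0.0455] [ 0.3631 -0.0433] ang 153.1 0.02
```

Call:
step_arm:
  steps: "-3 -1 -15 0 0 0;0 0 -25 0 0 0;0 0 -25 0 0 0;0 0 -20 0 0 0;0 0 -12 0 0 0;0 0 -6 0 0 0;0 0 0 0 0 0"

```text
t: 41.25
position: [0.4484, 0.014, 0.1365]
ee_rot: [0.709, 0.009, 0.705, -0.005]
contact_force: [-0.3, 0.1, -0.1]
finger_gap: 0.033
```

```bash
python3 st.py
```

```text
[0.4484 0.014  0.1365] grasp [0.4489 0.0144 0.0585] tilt [-0.3  0.4  0. ] jaw -1.1 F [-0.3  0.1 -0.1] gap 0.033 t 41.25
```

Call:
step_arm:
  steps: "-4 1.5 -2 -0.3 0.4 -0.6;-1 0 -2 0 0 -0.5;0 0 0 0 0 0"

```text
t: 41.55
position: [0.4439, 0.0154, 0.1336]
ee_rot: [0.707, 0.013, 0.707, -0.014]
contact_force: [-0.6, 0.6, 0.2]
finger_gap: 0.0328
```

Call:
step_arm:
  steps: "0 0 0 0 0 0;0 0 0 0 0 0;0 0 0 0 0 0;0 0 0 0 0 0;0 0 0 0 0 0"
  fingers: -1
  force: 50

```text
t: 42.05
position: [0.4441, 0.0155, 0.1343]
ee_rot: [0.708, 0.013, 0.706, -0.014]
contact_force: [1.0, 0.4, -2.7]
finger_gap: 0.0138
```

```bash
python3 st.py
```

```text
[0.4441 0.0155 0.1343] grasp [0.4443 0.0154 0.0563] tilt [0.  0.1 0. ] jaw -2.2 F [ 1.   0.4 -2.7] gap 0.0138 t 42.05
```

Call:
step_arm:
  steps: "0 0 8 0 0 0;0 0 12 0 0 0;0 0 10 0 0 0;7 -2 5 0 0 -0.3;15 -3 0 0 0 -0.3;18 -4 0 0 0 -0.3;18 -4 0 0 0 0;18 -4 0 0 0 0;15 -2 0 0 0 0;6 0 0 0 0 0;0 0 0 0 0 0"

```text
t: 43.15
position: [0.5476, -0.0053, 0.1766]
ee_rot: [0.71, 0.019, 0.704, -0.02]
contact_force: [0.5, 0.6, -3.5]
finger_gap: 0.0139
```

```bash
python3 st.py
```

```text
[ 0.5476 -0.0053  0.1766] grasp [ 0.5482 -0.0054  0.0986] tilt [0.1 0.4 0. ] jaw -3.2 F [ 0.5  0.6 -3.5] gap 0.0139 t 43.15
```

Call:
step_arm:
  steps: "-2 -1 -12 0 0.4 0;0 0 -10 0 0 0;0 0 -6 0 0 0;0 0 -3 0 0 0;0 0 0 0 0 0"

```text
t: 43.65
position: [0.5434, -0.006, 0.1423]
ee_rot: [0.706, 0.019, 0.708, -0.02]
contact_force: [0.4, -0.9, -3.0]
finger_gap: 0.0134
```

```bash
python3 st.py; python3 look.py e1
python3 - <<'E'
from h import *
g=grab('scene');a=cv2.imread('pics/e1.png')[:,:480];b=cv2.resize(g['img'][200:320,230:400],None,fx=1.88,fy=1.88,interpolation=2)
cv2.imwrite('pics/e1s.png',np.hstack([a,cv2.copyMakeBorder(b,0,448-b.shape[0],0,0,0)]))
E
```

```text
[ 0.5434 -0.006   0.1423] grasp [ 0.5432 -0.0061  0.0643] tilt [ 0.1 -0.1  0. ] jaw -3.2 F [ 0.4 -0.9 -3. ] gap 0.0134 t 43.65
37 [373.  200.7] [ 0.6243 -0.0627] [ 0.6267 -0.0605] ang 179.8 0.017
26 [331.3 197.8] [0.6304 0.035 ] [0.6328 0.0372] ang 0.1 0.016
```

View pics/e1s.png

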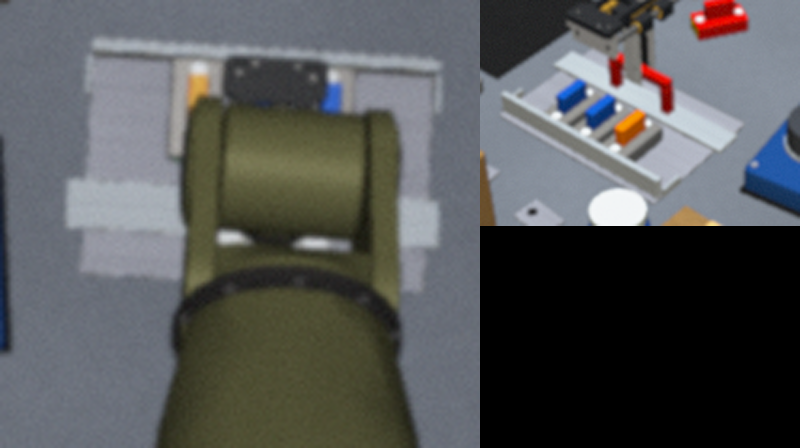

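```bash
cat > se.py <<'E'
from h import *
import sys
z=float(sys.argv[1]);rc=int(sys.argv[2]);t=grab('top');g=cv2.cvtColor(t['img'],cv2.COLOR_BGR2GRAY).astype(float)
def e(r,a,b,s):
    d=s*np.diff(g[r,a:b]);d[d<0]=0;k=d.argmax();i=np.arange(max(k-1,0),min(k+2,len(d)));return a+.5+(d[i]*i).sum()/d[i].sum()
for dr in (0,1,2,3):
    l=e(rc+dr,282,300,1);r=e(rc+dr+6,398,416,-1);L=ray(t,l,rc+dr,z);R=ray(t,r,rc+dr+6,z)
    print(round(l,1),round(r,1),'len',np.linalg.norm(L-R).round(4),'mid',((L+R)/2).round(4)[:2])
E
python3 se.py .015 230
```

```text
290.5 406.5 len 0.2802 mid [ 0.5513 -0.0083]
290.5 406.5 len 0.2801 mid [ 0.5489 -0.0084]
290.3 406.7 len 0.2809 mid [ 0.5464 -0.0084]
290.4 406.5 len 0.2803 mid [ 0.544  -0.0083]
```

Call:
step_arm:
  steps: "0 -1 -1.5 0 0 0;0 0 -1.5 0 0 0;0 0 -1 0 0 0;0 0 0 0 0 0"

```text
t: 44.2
position: [0.5442, -0.0072, 0.1397]
ee_rot: [0.707, 0.019, 0.707, -0.02]
contact_force: [-0.4, 0.4, -2.9]
finger_gap: 0.0132
```

```bash
python3 st.py
```

```text
[ 0.5442 -0.0072  0.1397] grasp [ 0.5442 -0.0073  0.0617] tilt [0.1 0.  0. ] jaw -3.2 F [-0.4  0.4 -2.9] gap 0.0132 t 44.2
```

Call:
step_arm:
  steps: "3 -0.3 0 0 0 0;3 -0.3 0 0 0 0;3 -0.3 0 0 0 0;0 0 0 0 0 0"

```text
t: 44.6
position: [0.5542, -0.0081, 0.1399]
ee_rot: [0.707, 0.019, 0.706, -0.02]
contact_force: [-0.4, -0.3, -2.5]
finger_gap: 0.0132
```

```bash
python3 st.py
```

```text
[ 0.5542 -0.0081  0.1399] grasp [ 0.5543 -0.0082  0.0619] tilt [0.1 0.1 0. ] jaw -3.2 F [-0.4 -0.3 -2.5] gap 0.0132 t 44.6
```

Call:
step_arm:
  steps: "0 0 -1 0 0 0;0 0 -1 0 0 0;0 0 0 0 0 0"

```text
t: 44.9
position: [0.5543, -0.0081, 0.1379]
ee_rot: [0.707, 0.019, 0.706, -0.02]
contact_force: [-1.5, -0.8, 0.3]
finger_gap: 0.0138
```

```bash
python3 st.py
```

```text
[ 0.5543 -0.0081  0.1379] grasp [ 0.5544 -0.0082  0.0599] tilt [0.1 0.1 0. ] jaw -3.2 F [-1.5 -0.8  0.3] gap 0.0138 t 44.9
```

Call:
step_arm:
  steps: "1.5 0 0 0 0 0;1.5 0 0 0 0 0;1.5 -0.3 0 0 0 0;0 0 0 0 0 0"

```text
t: 45.3
position: [0.559, -0.0084, 0.1379]
ee_rot: [0.707, 0.019, 0.706, -0.02]
contact_force: [-0.1, -0.4, -0.5]
finger_gap: 0.0136
```

```bash
python3 st.py
```

```text
[ 0.559  -0.0084  0.1379] grasp [ 0.5591 -0.0085  0.0599] tilt [0.1 0.1 0. ] jaw -3.2 F [-0.1 -0.4 -0.5] gap 0.0136 t 45.3
```

Call:
step_arm:
  steps: "1 0 0 0 0 0;1 0 0 0 0 0;0 0 0 0 0 0"

```text
t: 45.6
position: [0.5612, -0.0085, 0.1379]
ee_rot: [0.707, 0.019, 0.706, -0.02]
contact_force: [-0.6, -0.0, -1.7]
finger_gap: 0.0135
```

```bash
python3 st.py
```

```text
[ 0.5612 -0.0085  0.1379] grasp [ 0.5613 -0.0086  0.0599] tilt [0.1 0.1 0. ] jaw -3.2 F [-0.6 -0.  -1.7] gap 0.0135 t 45.6
```

Call:
step_arm:
  steps: "1 0 0 0 0 0;1 0 0 0 0 0;0 0 0 0 0 0"

```text
t: 45.9
position: [0.5627, -0.0085, 0.138]
ee_rot: [0.706, 0.019, 0.707, -0.02]
contact_force: [-1.5, 0.0, -0.5]
finger_gap: 0.0137
```

```bash
python3 st.py
```

```text
[ 0.5627 -0.0085  0.138 ] grasp [ 0.5625 -0.0086  0.06  ] tilt [ 0.1 -0.1  0. ] jaw -3.2 F [-1.5  0.  -0.5] gap 0.0137 t 45.9
```

Call:
step_arm:
  steps: "1 0 0 0 0 0;1 0 0 0 0 0;0 0 0 0 0 0"

```text
t: 46.2
position: [0.5634, -0.0085, 0.1381]
ee_rot: [0.704, 0.019, 0.709, -0.02]
contact_force: [-2.7, 0.1, -2.2]
finger_gap: 0.0133
```

```bash
python3 st.py
```

```text
[ 0.5634 -0.0085  0.1381] grasp [ 0.5628 -0.0086  0.0601] tilt [ 0.1 -0.4  0. ] jaw -3.2 F [-2.7  0.1 -2.2] gap 0.0133 t 46.2
```

Call:
step_arm:
  steps: "1 0 0 0 0 0;1 0 0 0 0 0;0 0 0 0 0 0"

```text
t: 46.5
position: [0.5641, -0.0085, 0.1382]
ee_rot: [0.702, 0.019, 0.711, -0.02]
contact_force: [-2.8, 0.2, 0.4]
finger_gap: 0.0132
```

```bash
python3 st.py
```

```text
[ 0.5641 -0.0085  0.1382] grasp [ 0.5631 -0.0086  0.0602] tilt [ 0.1 -0.7  0. ] jaw -3.2 F [-2.8  0.2  0.4] gap 0.0132 t 46.5
```

Call:
step_arm:
  steps: "-0.6 0 -0.5 0.1 -0.6 0;0 0 0 0 0 0"

```text
t: 46.7
position: [0.563, -0.0086, 0.1381]
ee_rot: [0.706, 0.02, 0.708, -0.02]
contact_force: [-2.7, 1.5, -2.1]
finger_gap: 0.0136
```

```bash
python3 st.py
```

```text
[ 0.563  -0.0086  0.1381] grasp [ 0.5627 -0.0086  0.0601] tilt [-0.  -0.2 -0. ] jaw -3.2 F [-2.7  1.5 -2.1] gap 0.0136 t 46.7
```

Call:
step_arm:
  steps: "0 0 0 0 0 0;0 0 0 0 0 0;0 0 0 0 0 0;0 0 0 0 0 0"
  fingers: -0.45

```text
t: 47.1
position: [0.564, -0.0086, 0.1384]
ee_rot: [0.707, 0.02, 0.707, -0.02]
contact_force: [0.2, -0.4, 0.3]
finger_gap: 0.026
```

```bash
python3 st.py
```

```text
[ 0.564  -0.0086  0.1384] grasp [ 0.5641 -0.0086  0.0604] tilt [-0.  0.  0.] jaw -3.2 F [ 0.2 -0.4  0.3] gap 0.026 t 47.1
```

Call:
step_arm:
  steps: "0 0 8 0 0 0;0 0 15 0 0 0;0 0 25 0 0 0;0 0 30 0 0 0;0 0 30 0 0 0;-20 40 20 0 0 0;-30 45 0 0 0 0;-35 45 0 0 0 0;-35 45 0 0 0 0;-35 45 0 0 0 0;-25 45 0 0 0 0;-10 45 0 0 0 0;0 30 0 0 0 0;0 0 0 0 0 0"

```text
t: 48.5
position: [0.382, 0.3168, 0.2885]
ee_rot: [0.713, 0.024, 0.7, -0.018]
contact_force: [0.8, -0.3, 0.1]
finger_gap: 0.0261
```

```bash
python3 st.py; python3 look.py f1; python3 se.py .010 222;python3 - <<'E'
from h import *
t=grab('top')
cv2.imwrite('pics/f1.png',cv2.resize(t['img'][175:275,280:415],None,fx=5.9,fy=5.9,interpolation=2))
E
```

```text
[0.382  0.3168 0.2885] grasp [0.3835 0.3174 0.2105] tilt [-0.4  1.1  0. ] jaw -3.4 F [ 0.8 -0.3  0.1] gap 0.0261 t 48.5
81 [351.8 203.8] [ 0.6168 -0.0129] [ 0.6192 -0.0107] ang 175.9 0.038
90 [372.6 205.1] [ 0.6141 -0.0617] [ 0.6165 -0.0595] ang 179.8 0.038
71 [331.3 203.1] [0.618  0.0351] [0.6204 0.0373] ang 0.1 0.038
173 [350.8 227. ] [ 0.5618 -0.01  ] [ 0.5642 -0.0078] ang 86.9 0.093
291.5 407.5 len 0.2816 mid [ 0.5711 -0.0113]
291.0 407.4 len 0.2827 mid [ 0.5687 -0.0104]
291.6 407.4 len 0.2812 mid [ 0.5662 -0.0112]
291.6 406.8 len 0.2796 mid [ 0.5638 -0.0104]
```

View pics/f1.png

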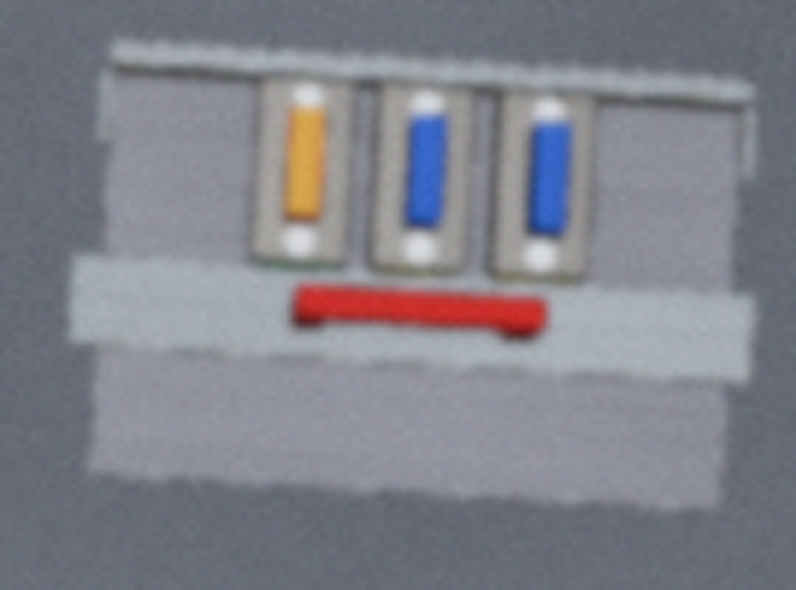

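Final top view: three cassettes stand square with their ends on the fence, and the straightedge is flush along their front ends and centred (bar mid y −0.0107 against row −0.0103). One check from the scene camera before handing in.

Run:
```python
from h import *
g=grab('scene');a=cv2.imread('pics/scene0.png')
cv2.imwrite('pics/f2.png',cv2.resize(g['img'][160:340,140:440],None,fx=2.6,fy=2.6,interpolation=2))
```

```text
(no output)
```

View pics/f2.png

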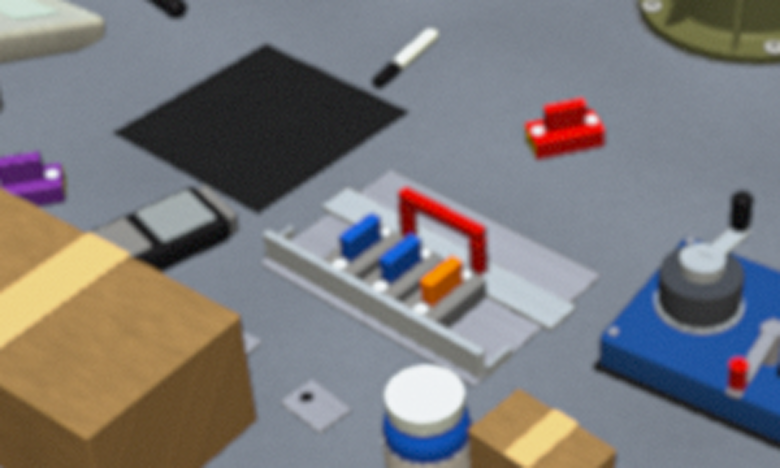

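The scene view agrees: the mat is empty, the row and straightedge are in place, the keeper is swung aside, and the bystanders in view look unmoved.

```bash
python3 -c "
from h import *
print(env.sign_off())"
```

```text
the job is handed in; nothing more can be done
None
```

The job is done and handed in at about 49 s of the 210 s. It gave no verdict, so what follows rests on my own checks.

- **Crank:** I turned it clockwise about 12 rad. The drag fell from about 14 N to about 0 somewhere in the last 170°, so I stopped well inside one more turn. The camera showed the gauge pin level with the hub.
- **Keeper and cassettes:** I then swung the keeper aside and lifted the wound cassette straight out. Only two loose cassettes were on the mat. All three now stand fins up on the tray in a row about 138 mm long, and I pushed each one until the fence stopped it.
- **Straightedge:** I pushed it lightly against the front ends of the row and released it.

**Last checks:**
- The straightedge's middle is within about 1 mm of the row's middle, and its angle matches the tray's −3.1°.
- It looks flush in both views. The mat is empty, and the bystanders in the last picture look unmoved; the tape roll and the look-alikes by the winder were outside that crop.
- One small disagreement: the wound cassette's fin read about 1 mm short of its expected line to the fence. That is near the limit of the camera, and its end looked seated against the fence.

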